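# Refill the pacifier sterilizer from the tip-up bin

### The job

Open the sterilizer's stiff lid out of the way, lift the back of the sage green bin's tray by its bar, slowly and only as steep as it takes for the pacifiers to start sliding, hold it at that angle until all of them have come to rest at the open front, then let the tray down flat again. Then stand one pacifier in each empty pocket of the sterilizer, leaving alone those that are already there and keeping any left over in the tray. Finally bring the lid down to half open, about 45 degrees, and leave it so to air, all without disturbing the other things on the dresser.

Things in the scene. Friction and masses are not known exactly. Their poses are not given: they have to be found in the camera images.
- spare0_mid (a point): Pacifier upright in its cap: cap 36 mm across, 20 mm high; on it the round shield, 42 mm across, 4 mm thick; on that an upright round knob, 16 mm across, 26 mm high, to hold it by; 50 mm high in all, 35 g. The point is on its axis 25 mm above its foot; z along the axis, towards the knob. A spare: starts at the back of lane 0 of the tray, under the clear hood.
- spare1_mid (a point): Pacifier upright in its cap: cap 36 mm across, 20 mm high; on it the round shield, 42 mm across, 4 mm thick; on that an upright round knob, 16 mm across, 26 mm high, to hold it by; 50 mm high in all, 35 g. The point is on its axis 25 mm above its foot; z along the axis, towards the knob. A spare: starts at the back of lane 1 of the tray, under the clear hood.
- spare2_mid (a point): Pacifier upright in its cap: cap 36 mm across, 20 mm high; on it the round shield, 42 mm across, 4 mm thick; on that an upright round knob, 16 mm across, 26 mm high, to hold it by; 50 mm high in all, 35 g. The point is on its axis 25 mm above its foot; z along the axis, towards the knob. A spare: starts at the back of lane 2 of the tray, under the clear hood.
- held0_mid (a point): Pacifier upright in its cap: cap 36 mm across, 20 mm high; on it the round shield, 42 mm across, 4 mm thick; on that an upright round knob, 16 mm across, 26 mm high, to hold it by; 50 mm high in all, 35 g. The point is on its axis 25 mm above its foot; z along the axis, towards the knob. Already stands in pocket 0 of the sterilizer; it may be absent (None), then that pocket is empty.
- held1_mid (a point): Pacifier upright in its cap: cap 36 mm across, 20 mm high; on it the round shield, 42 mm across, 4 mm thick; on that an upright round knob, 16 mm across, 26 mm high, to hold it by; 50 mm high in all, 35 g. The point is on its axis 25 mm above its foot; z along the axis, towards the knob. Already stands in pocket 1 of the sterilizer; it may be absent (None), then that pocket is empty.
- held2_mid (a point): Pacifier upright in its cap: cap 36 mm across, 20 mm high; on it the round shield, 42 mm across, 4 mm thick; on that an upright round knob, 16 mm across, 26 mm high, to hold it by; 50 mm high in all, 35 g. The point is on its axis 25 mm above its foot; z along the axis, towards the knob. Already stands in pocket 2 of the sterilizer; it may be absent (None), then that pocket is empty.
- held3_mid (a point): Pacifier upright in its cap: cap 36 mm across, 20 mm high; on it the round shield, 42 mm across, 4 mm thick; on that an upright round knob, 16 mm across, 26 mm high, to hold it by; 50 mm high in all, 35 g. The point is on its axis 25 mm above its foot; z along the axis, towards the knob. Already stands in pocket 3 of the sterilizer; it may be absent (None), then that pocket is empty.
- spare0: The same spare pacifier; origin at the centre of its foot, z towards the knob.
- spare1: The same spare pacifier; origin at the centre of its foot, z towards the knob.
- spare2: The same spare pacifier; origin at the centre of its foot, z towards the knob.
- pocket0 (a point): Floor centre of a sterilizer pocket: a well 49 mm (x) by 46 mm (y), 18 mm deep, for one pacifier standing upright; four pockets in a row along the sterilizer's y, 60 mm apart. Once seated, a pacifier's shield stands just above the deck around the pockets. x points away from the front of the sterilizer, z up.
- pocket1 (a point): Floor centre of a sterilizer pocket: a well 49 mm (x) by 46 mm (y), 18 mm deep, for one pacifier standing upright; four pockets in a row along the sterilizer's y, 60 mm apart. Once seated, a pacifier's shield stands just above the deck around the pockets. x points away from the front of the sterilizer, z up.
- pocket2 (a point): Floor centre of a sterilizer pocket: a well 49 mm (x) by 46 mm (y), 18 mm deep, for one pacifier standing upright; four pockets in a row along the sterilizer's y, 60 mm apart. Once seated, a pacifier's shield stands just above the deck around the pockets. x points away from the front of the sterilizer, z up.
- pocket3 (a point): Floor centre of a sterilizer pocket: a well 49 mm (x) by 46 mm (y), 18 mm deep, for one pacifier standing upright; four pockets in a row along the sterilizer's y, 60 mm apart. Once seated, a pacifier's shield stands just above the deck around the pockets. x points away from the front of the sterilizer, z up.
- lid (a joint): Angle of the sterilizer's lid, rad: 0 shut, grows as its front edge is raised, 1.57 standing straight up, 2.1 the limit leaning back. The hinge is stiff (0.45 N m, lid 220 g): it stays where it is left.
- lid_hinge (a point): Point on the lid's hinge axis, mid-width on the far long edge of the sterilizer (white box 150 mm deep in x, 270 mm wide in y, 80 mm high plus its 44 mm domed lid); does not move. The axis is y; x points away from the front, z up. When the lid is shut the lid bar is 195 mm in front of the axis (-x) and 30 mm above it.
- lid_bar (a point): Middle of the lid's handle: a round steel bar 10 mm thick, 90 mm long along the lid's y, its axis 45 mm from the lid's front edge. Moves with the lid; it is the top of the lid when the lid stands up.
- tray (a joint): Tip angle of the bin's tray, rad: 0 lying flat on its plinth, grows as the back is lifted, limit 1.2. A damped hinge (0.8 N m s/rad): it sinks back slowly when let go, in 1 to 2 s. The pacifiers start to slide somewhere between 0.26 and 0.44, differing from start to start.
- tray_hinge (a point): Point on the tray's hinge axis, in the middle of the front edge of the sage green bin (200 mm in x, 172 mm in y), 20 mm above the dresser top; does not move with the tray. The axis is y; x points to the back of the bin, z up. When the tray is flat the tray bar is 245 mm behind the axis (+x) and 70 mm above it.
- tray_bar (a point): Middle of the bin's handle at the back: a round steel bar 10 mm thick, 90 mm long along the bin's y, its axis 45 mm from the back wall. Moves with the tray.
- tray_stop (a point): Foot of the inside of the tray's front wall, mid-width; moves with the tray: x up the tray, z square to its floor. Three lanes 52 mm wide along x, at y = -56, 0, 56 mm; ribs 24 mm, front wall and sides 26 mm high. Open from x = 0 to 96 mm; from there to the back wall (192 mm) a clear hood, top 69 mm above the floor. A pacifier slid home stands with its axis at x = 21 mm.
- tumbler: Frosted glass tumbler, 64 mm across, 95 mm high; a bystander. Origin at the centre of its foot.
- spoon_rest: Steel spoon rest, 100 x 50 mm, 12 mm high; a bystander. Origin at the centre of its foot.
- lotion: Lotion bottle, 52 mm across, 150 mm high; a bystander. Origin at the centre of its foot.

How it is judged:
By the outcome, as a careful person would: the job done as asked, in the order asked, and still so for the second after the job is handed in, with the robot touching nothing.
Of held0, held1, held2, held3 only 1 to 2 are there at a start; the rules pass over those that are not, and their reading is None.
At some moment in a run one of spare0, spare1, spare2 may be knocked a few centimetres aside while the robot is not near it.
It also fails if it takes over 208 s, if anything falls off the work surface, if the arm or the gripper's body presses on something with over 40 N, if the wrist force passes 120 N, or if a joint passes its speed limit or range.

### The arm

A 6-joint arm with a two-finger parallel gripper is mounted at the origin on the work surface. World frame = base frame: x ahead of the robot, y to its left, z up, the work surface at z = 0. Lengths are in m, angles in rad, forces in N, time in s.
With the tool pointing down it reaches from about 0.325 to 0.775 m from the base axis. Payload 9.3 kg.
Tool frame: the origin (TCP) lies midway between the tips of the shut fingers; the grasp point (between the pads) lies 19 mm behind it; z points along the fingers, y is the line along which they close (so a half turn about z gives the same grasp; the last joint's range is limited). The gripper opens to 85 mm and grips with 20 to 120 N. Pads are 22 mm wide; open, the fingers measure 114 mm over their backs; the gripper's body (76 mm by 85 mm) begins 54 mm behind the grasp point. The pads swing forward as they close: fully open they stand 13 mm farther back than shut.
Start: joints at [1.084, 0.259, 0.021, 1.334, 0, 1.418], TCP at [0.18, 0.52, 0.231] pointing down, gripper open.
Joint ranges: [-3.04, 3.04], [-0.91, 1.82], [-1.04, 1.36], [-1.92, 1.95], [-1.52, 1.45], [-3.14, 3.14]. Speed limits (rad/s): [2.22, 2.22, 2.79, 3.14, 3.14, 3.14].

### API

Orientations are given as a rotation vector (axis times angle).
In Python, from rig import status, optics, robot, nets gives the robot as it stands.
- The arm moves only by the tool carry_out, never from a script. Its argument "moves" is a list of rows, each a list of 7 numbers: the finger opening in cm, from 0 to 8.54, then the shift along the tool's x, y, z in cm, then the turn, a rotation vector about the tool's x, y, z in rad. A call has 1 to 8 rows; each row shifts and turns the commanded pose from where the row before left it, along the tool's axes as they then stand; what a row does not reach is not made up. A row lasts 1/12 s, in which the tool goes at most 41.7 mm and 7.16 degrees, less where a joint would pass 70% of its speed; a pose out of reach is approached as far as the arm can. A call is refused whole if a number of a shift passes 4.17 or a number of a turn 0.125, either way. A call with a gripper value outside its range is refused whole. The fingers move at their own pace and stop on an object; "force" is the grip in N (left out, the last holds). Time passes only in rows, so rows that do not move let the fingers close. It gives the time, the measured TCP pose, the force, the opening and the grip force at its end, in the units of the state.
- status.state(): the state, without advancing time (a new reading comes with each control period).
- optics.get_image(name): name is "scene" or "side" or "wrist"; returns (picture, depth): 384x512x3 uint8, red, green, blue; 384x512 float32, m along the optical axis (not along the pixel's ray), 0 where there is no reading.
- optics.camera_info(name): a dict with "K" (3x3 intrinsics, pixels), "T" (4x4, takes a point from camera to world coordinates); the wrist camera has in their place "T_tool_cam" (4x4, takes a point from camera to tool coordinates, whose origin is the TCP and whose axes are the flange's). Camera axes: x right, y up, looking along -z (the intrinsics and any distortion apply to the point x, -y, -z); pixel columns grow to the right and rows downward; lengths in m; the calibration is good to about 2 mm. A picture is of the moment at which its call begins: read the wrist's pose just before it. camera_info takes no time and is no camera call.
- robot.hand_in(): hands the job in; it is judged then, once.
Trained networks look in the newest picture that a camera, given by its name, has taken for a name from the list of things; names that differ only in an ending like _2 or _b are one class to them, and where a whole thing is asked for, a point or a joint stands for the part that bears it (a point fixed in the world has none). Each returns a list of dicts, best first, with "score" (0 to 1); they miss things now and then, are a little off and sometimes report something else, mostly with a low value. They report only what shows in the picture. A call takes as long as a camera call.
- nets.find_in(target, camera): "uv" ([column, row] in pixels, amid what is visible of it).
- nets.pinpoint(target, camera): "uv" ([column, row] in pixels: a listed point, or the origin of a listed thing).
The state is a dict: "t": time; "joint_positions": joint angles; "qd": joint speeds; "tau": joint torques, N m; "tool_pos": TCP position; "ee_rot": TCP orientation; "contact_force": force on the tool from outside, world axes, zero at the start; "moment": the same for the moment, N m; "grip_width": finger opening in m; "finger_force": force on a finger pad.
Only numpy, scipy, OpenCV 4.12 (cv2) and the standard library are available. Lean on these libraries where they do the work, as an engineer would, in place of code of your own. Each camera call takes 0.05 s, during which the arm holds its last target. There are 200 camera calls.

## Working session

There is one attempt and no reset: what is moved stays moved. The work goes in short steps, Python scripts to look and compute and a tool call to move; the robot and the scene stay as the last step left them, time stands still between calls to the robot, and variables do not carry over. Pictures are saved under pics/ and viewed, at most 14 in all, crops included, and the job is handed in when it is done.

Besides the shell and the picture viewer there is one more tool, called after "Call:" by a JSON object that holds its "api" and its "payload". carry_out: Moves the arm, as the interface text tells. Its arguments: {"type":"object","properties":{"moves":{"type":"array","items":{"type":"array","items":{"type":"number"}}},"force":{"type":"number"}},"required":["moves"]}

```bash
ls; mkdir -p pics; cat > h.py <<'E'
import numpy as np,cv2
from scipy.spatial.transform import Rotation as R
from rig import status,optics,robot,nets
def cam(n):
    s=status.state();p,d=optics.get_image(n);c=optics.camera_info(n)
    if 'T' in c:T=np.array(c['T'])
    else:
        W=np.eye(4);W[:3,:3]=R.from_rotvec(s['ee_rot']).as_matrix();W[:3,3]=s['tool_pos'];T=W@np.array(c['T_tool_cam'])
    return p,d,np.array(c['K']),T,c
def ray(uv,K,T,c):
    D=np.array(c.get('dist',c.get('D',[0,0,0,0,0.])),float)
    x,y=cv2.undistortPoints(np.array([[uv]],float),K,D)[0,0]
    return T[:3,:3]@np.array([x,-y,-1.]),T[:3,3]
def at_depth(uv,d,K,T,c):
    u,v=int(round(uv[0])),int(round(uv[1]));w=d[max(0,v-1):v+2,max(0,u-1):u+2];w=w[w>0]
    r,o=ray(uv,K,T,c);return o+r*np.median(w) if len(w) else None
def at_z(uv,z,K,T,c):
    r,o=ray(uv,K,T,c);return o+r*(z-o[2])/r[2]
E
python3 - <<'E'
from h import *
print(status.state())
np.set_printoptions(precision=3,suppress=True)
for n in ['scene','side','wrist']:
    p,d,K,T,c=cam(n);cv2.imwrite(f'pics/{n}0.png',p[:,:,::-1]);print(n,c)
    for t in ['tray_hinge','tray_bar','tray_stop','lid_hinge','lid_bar','pocket0','pocket3','held0_mid','spare0_mid','spare1_mid','tumbler','spoon_rest','lotion']:
        if n=='wrist':break
        for r in nets.pinpoint(t,n)[:4]:
            if r['score']>.3: print(t,np.round(r['uv']),round(r['score'],2),at_depth(r['uv'],d,K,T,c))
E
```

```text
pics
{'t': 0.0, 'joint_positions': array([1.08441796e+00, 2.59191910e-01, 2.07512643e-02, 1.33371330e+00,
       1.21660478e-05, 1.41822121e+00]), 'qd': array([ 0.00048754, -0.0002676 ,  0.00324135, -0.00267798,  0.00104662,
        0.00143478]), 'tau': array([ 8.97323989e-04, -5.55644202e+01,  3.44527102e+01,  1.38096447e-02,
       -3.33030312e-04,  2.21179380e-05]), 'tool_pos': array([0.18005227, 0.51938655, 0.2306622 ]), 'ee_rot': array([-5.21833120e-01, -3.09750530e+00,  2.01835687e-03]), 'contact_force': array([ 0.7515023 , -0.12015173,  0.63598363]), 'moment': array([0.01442349, 0.01723144, 0.01379496]), 'finger_force': 0.0, 'grip_width': 0.08503735521236405}
scene {'K': array([[361.082,   0.   , 262.291],
       [  0.   , 361.082, 191.943],
       [  0.   ,   0.   ,   1.   ]]), 'T': array([[-0.065, -0.83 ,  0.554,  1.268],
       [ 0.998, -0.047,  0.046, -0.018],
       [-0.012,  0.556,  0.831,  1.089],
       [ 0.   ,  0.   ,  0.   ,  1.   ]])}
tray_hinge [224. 158.] 0.78 [ 0.417 -0.229  0.031]
tray_bar [222. 199.] 0.81 [ 0.64  -0.203  0.093]
tray_bar [224. 158.] 0.41 [ 0.41
[... 1120 characters left out ...]
6.] 0.63 [0.442 0.246 0.152]
pocket3 [183. 160.] 0.89 [0.457 0.191 0.153]
pocket3 [210. 172.] 0.64 [0.514 0.115 0.113]
pocket3 [195. 164.] 0.64 [0.495 0.174 0.125]
pocket3 [170. 156.] 0.63 [0.442 0.246 0.152]
tumbler [278. 184.] 0.8 [ 0.71  -0.028  0.022]
tumbler [224. 216.] 0.31 [ 0.464 -0.     0.004]
spoon_rest [224. 216.] 0.56 [0.465 0.001 0.006]
lotion [330. 307.] 0.64 [ 0.407 -0.515  0.029]
wrist {'K': array([[312.89 ,   0.   , 256.448],
       [  0.   , 312.89 , 185.137],
       [  0.   ,   0.   ,   1.   ]]), 'T_tool_cam': array([[ 0.001,  0.954,  0.3  ,  0.077],
       [ 1.   , -0.001, -0.001,  0.001],
       [-0.   ,  0.3  , -0.954, -0.142],
       [ 0.   ,  0.   ,  0.   ,  1.   ]])}
```

```bash
python3 -c "
import cv2,numpy as np
a=cv2.imread('pics/scene0.png')[110:290,130:430];b=cv2.imread('pics/side0.png')[90:330,100:400]
a=cv2.resize(a,(800,480));b=cv2.resize(b,None,fx=2,fy=2)
cv2.imwrite('pics/a.png',a);cv2.imwrite('pics/b.png',b)"
```

```text
(no output)
```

View pics/a.png

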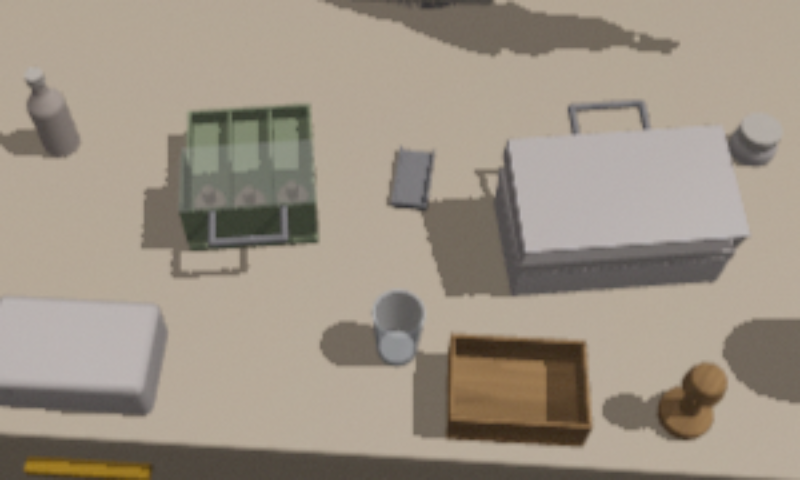

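View pics/b.png

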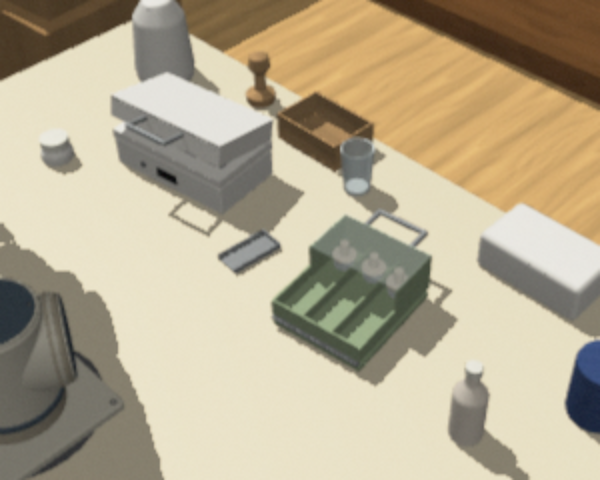

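```bash
cat >> h.py <<'E'
def cloud(n):
    p,d,K,T,c=cam(n);v,u=np.mgrid[0:384,0:512]
    P=np.stack([(u-K[0,2])/K[0,0]*d,-(v-K[1,2])/K[1,1]*d,-d],-1)@T[:3,:3].T+T[:3,3];P[d<=0]=np.nan
    return p,P
E
python3 - <<'E'
from h import *
np.set_printoptions(precision=3,suppress=True)
for n in ['scene','side']:
    p,P=cloud(n);Q=P.reshape(-1,3)
    def box(a):return Q[np.all((Q>np.array(a)[:,0])&(Q<np.array(a)[:,1]),1)]
    b=box([(.615,.67),(-.28,-.13),(.075,.13)]);print(n,'traybar',len(b),np.median(b,0),b.min(0),b.max(0),np.polyfit(b[:,1],b[:,0],1))
    b=box([(.40,.455),(.15,.31),(.1,.22)]);print('lidbar',len(b),np.median(b,0),b.min(0),b.max(0))
    s=box([(.425,.46),(.15,.31),(.1,.2)]);print(np.polyfit(s[:,1],s[:,0],1))
    l=box([(.45,.75),(.02,.45),(.1,.25)]);m=np.median(l,0)
    for _ in range(4):
        U=np.linalg.svd(l-l.mean(0),full_matrices=False)[2][2];U*=np.sign(U[2]);c0=l.mean(0);l=l[abs((l-c0)@U)<.006]
    print('lidplane',len(l),c0,U,l.min(0),l.max(0),cv2.minAreaRect(l[:,:2].astype(np.float32)), np.arctan2(-U[0],U[2]))
    t=box([(.36,.7),(-.36,-.08),(.012,.13)]);t=t[t[:,0]<.61];print('bin',t.min(0),t.max(0),cv2.minAreaRect(t[:,:2].astype(np.float32)))
    for nm,bx in dict(spoon=[(.42,.54),(-.05,.06),(.006,.03)],tumb=[(.66,.8),(-.08,.05),(.01,.2)],lot=[(.35,.5),(-.6,-.4),(.01,.2)]).items():
        q=box(bx);print(nm,len(q),q.mean(0) if len(q) else 0,q.min(0) if len(q) else 0,q.max(0) if len(q) else 0)
E
```

```text
scene traybar 119 [ 0.638 -0.206  0.094] [ 0.615 -0.253  0.088] [ 0.648 -0.151  0.098] [-0.062  0.623]
lidbar 79 [0.448 0.246 0.152] [0.438 0.191 0.145] [0.455 0.289 0.159]
[-0.075  0.468]
lidplane 3510 [0.568 0.256 0.139] [0.188 0.025 0.982] [0.451 0.113 0.12 ] [0.656 0.399 0.159] ((0.5439075827598572, 0.25341129302978516), (0.19419029355049133, 0.271871417760849), 8.051152229309082) -0.18883230402424978
bin [ 0.38  -0.317  0.012] [ 0.61  -0.122  0.106] ((0.5037023425102234, -0.21945443749427795), (0.22677558660507202, 0.1728186011314392), 7.778156757354736)
spoon 90 [ 0.479 -0.     0.01 ] [ 0.421 -0.045  0.006] [0.521 0.03  0.018]
tumb 441 [ 0.729 -0.012  0.062] [ 0.698 -0.044  0.011] [0.763 0.019 0.101]
lot 392 [ 0.446 -0.498  0.081] [ 0.417 -0.528  0.01 ] [ 0.463 -0.479  0.154]
side traybar 98 [ 0.633 -0.206  0.095] [ 0.617 -0.252  0.088] [ 0.647 -0.155  0.104] [-0.056  0.621]
lidbar 71 [0.444 0.238 0.155] [0.436 0.191 0.149] [0.455 0.288 0.165]
[-0.066  0.462]
lidplane 901 [0.569 0.259 0.139] [ 0.113 -0.009  0.994] [0.451 0.109 0.123] [0.66  0.394 0.154] ((0.5421502590179443, 0.2537308633327484), (0.19555248320102692, 0.2806761860847473), 9.860918045043945) -0.11328434616878558
bin [ 0.379 -0.345  0.012] [ 0.609 -0.121  0.109] ((0.5023449659347534, -0.2340555191040039), (0.2285868227481842, 0.2079397290945053), 6.60153865814209)
spoon 305 [0.474 0.005 0.01 ] [ 0.42  -0.048  0.006] [0.539 0.059 0.024]
tumb 413 [ 0.724 -0.016  0.066] [ 0.666 -0.07   0.01 ] [0.8   0.05  0.104]
lot 629 [ 0.42  -0.513  0.083] [ 0.354 -0.55   0.01 ] [ 0.474 -0.438  0.156]
```

```bash
cat >> h.py <<'E'
np.set_printoptions(precision=3,suppress=True)
def plan(pos,yaw,tilt=0,turn_first=True):
    """tool y along yaw, tool z down, then tilt about tool x. prints shift in START tool frame cm and rotvec"""
    s=status.state();R0=R.from_rotvec(s['ee_rot'])
    R1=R.from_matrix(np.array([[-np.sin(yaw),np.cos(yaw),0],[np.cos(yaw),np.sin(yaw),0],[0,0,-1]]).T)*R.from_rotvec([tilt,0,0])
    rv=(R0.inv()*R1).as_rotvec();dp=np.array(pos)-s['tool_pos']
    print('t',round(s['t'],2),'pos',s['tool_pos'],'q',s['joint_positions'],'F',s['contact_force'],'grip',s['grip_width'])
    print('shift cm start frame',R0.inv().apply(dp)*100,'turn',rv,'| after turning: shift',R1.inv().apply(dp)*100)
E
python3 -c "
from h import *
plan([.44,.24,.27],.13)"
```

```text
t 1.55 pos [0.18  0.52  0.231] q [1.084 0.259 0.021 1.334 0.    1.418] F [ 0.137  0.514 -0.083] grip 0.08535206167917375
shift cm start frame [-33.708 -17.908  -3.873] turn [-0.     0.     1.107] | after turning: shift [-31.095  22.137  -3.873]
```

Call:
{"api": "carry_out", "payload": {"moves": [[8.5,0,0,-0.5,0,0,0.123],[8.5,0,0,-0.5,0,0,0.123],[8.5,0,0,-0.5,0,0,0.123],[8.5,0,0,-0.5,0,0,0.123],[8.5,0,0,-0.5,0,0,0.123],[8.5,0,0,-0.5,0,0,0.123],[8.5,0,0,-0.5,0,0,0.123],[8.5,0,0,-0.4,0,0,0.123]]}}

```text
t: 2.22
tool_pos: [0.1802, 0.5197, 0.2707]
ee_rot: [-1.931, -2.478, -0.0]
contact_force: [-0.4, 0.0, 0.3]
grip_width: 0.0848
finger_force: 0.0
```

Call:
{"api": "carry_out", "payload": {"moves": [[4,-3.1,2.2,0,0,0,0.123],[4,-3.1,2.2,0,0,0,0],[4,-3.1,2.2,0,0,0,0],[4,-3.1,2.2,0,0,0,0],[4,-3.1,2.2,0,0,0,0],[4,-3.1,2.2,0,0,0,0],[4,-3.1,2.2,0,0,0,0],[4,-3.1,2.2,0,0,0,0]]}}

```text
t: 2.88
tool_pos: [0.391, 0.2984, 0.2705]
ee_rot: [2.072, 2.361, 0.001]
contact_force: [-0.3, 1.0, -0.1]
grip_width: 0.0398
finger_force: 0.0
```

Call:
{"api": "carry_out", "payload": {"moves": [[4,-3.1,2.2,0,0,0,0],[4,-3.1,2.2,0,0,0,0],[4,0,0,0,0,0,0],[4,0,0,0,0,0,0]]}}

```text
t: 3.22
tool_pos: [0.4429, 0.2426, 0.27]
ee_rot: [-2.077, -2.357, 0.001]
contact_force: [0.3, -0.2, 0.5]
grip_width: 0.0401
finger_force: 0.0
```

```bash
python3 - <<'E'
from h import *
p,P=cloud('wrist');cv2.imwrite('pics/w1.png',p[:,:,::-1])
Q=P.reshape(-1,3)
m=(Q[:,2]>.135)&(Q[:,2]<.17)&(Q[:,0]<.452)&(Q[:,0]>.39)&(Q[:,1]>.15)&(Q[:,1]<.33)
b=Q[m];print(len(b),np.median(b,0),b.min(0),b.max(0))
# bar line by y bins: topmost
f=b[b[:,0]<b[:,0].min()+.025]
ys=np.arange(f[:,1].min()+.02,f[:,1].max()-.02,.006);c=[]
for y in ys:
    k=f[abs(f[:,1]-y)<.003]
    if len(k): c.append([y,k[:,0].mean(),k[:,2].max(),len(k)])
c=np.array(c);print(c,np.polyfit(c[:,0],c[:,1],1))
for t in ['lid_bar','lid_hinge']: print(t,[ (np.round(r['uv']),round(r['score'],2)) for r in nets.pinpoint(t,'wrist')[:2]])
plan([.44,.24,.131],.13)
E
```

```text
1124 [0.446 0.255 0.152] [0.436 0.192 0.147] [0.452 0.29  0.155]
[[ 0.212  0.449  0.154 41.   ]
 [ 0.218  0.448  0.155 50.   ]
 [ 0.224  0.448  0.154 57.   ]
 [ 0.23   0.448  0.155 62.   ]
 [ 0.236  0.447  0.154 73.   ]
 [ 0.242  0.447  0.154 74.   ]
 [ 0.248  0.446  0.155 74.   ]
 [ 0.254  0.445  0.154 76.   ]
 [ 0.26   0.444  0.154 73.   ]
 [ 0.266  0.443  0.154 81.   ]] [-0.106  0.472]
lid_bar [(array([258., 185.]), 0.88)]
lid_hinge []
t 3.37 pos [0.441 0.245 0.27 ] q [0.34  0.172 0.006 1.405 0.    1.78 ] F [-0.261 -0.233  0.458] grip 0.03998803174246493
shift cm start frame [-0.457 -0.175 13.938] turn [-0.    -0.     0.001] | after turning: shift [-0.454 -0.176 13.938]
```

View pics/w1.png

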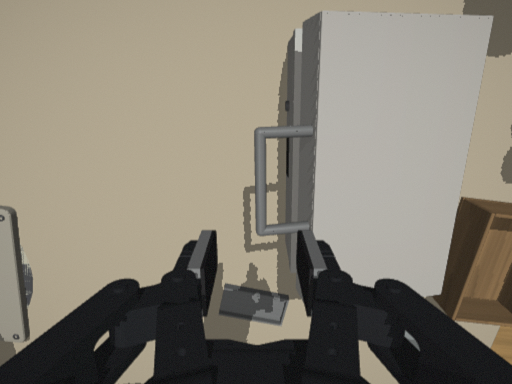

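Call:
{"api": "carry_out", "payload": {"moves": [[4,-0.5,0.1,3,0,0,0],[4,0,0,3,0,0,0],[4,0,0,3,0,0,0],[4,0,0,3,0,0,0],[4,0,0,2,0,0,0],[4,0,0,0,0,0,0]]}}

```text
t: 3.87
tool_pos: [0.4404, 0.2398, 0.1268]
ee_rot: [-2.068, -2.361, 0.008]
contact_force: [0.4, 0.1, 0.3]
grip_width: 0.04
finger_force: 0.0
```

Call:
{"api": "carry_out", "payload": {"moves": [[0.5,0,0,0,0,0,0],[0.5,0,0,0,0,0,0],[0.5,0,0,0,0,0,0],[0.5,0,0,0,0,0,0],[0.5,0,0,0,0,0,0],[0.5,0,0,0,0,0,0]], "force": 30}}

```text
t: 4.37
tool_pos: [0.4464, 0.2406, 0.1325]
ee_rot: [2.07, 2.359, 0.01]
contact_force: [10.6, 4.1, -5.1]
grip_width: 0.009
finger_force: 30.6
```

```bash
python3 - <<'E'
from h import *
h=np.array([.443+.1845*np.cos(.13),.240+.1845*np.sin(.13),.08]);print(h)
prev=.358
for f in np.arange(.358,2.0,.1):
    print(round(f,2), 'dy %.2f dz %.2f'%(19.7*(np.cos(prev)-np.cos(f)),-19.7*(np.sin(f)-np.sin(prev))));prev=f
E
```

```text
[0.626 0.264 0.08 ]
0.36 dy 0.00 dz -0.00
0.46 dy 0.78 dz -1.81
0.56 dy 0.96 dz -1.72
0.66 dy 1.12 dz -1.62
0.76 dy 1.28 dz -1.50
0.86 dy 1.42 dz -1.36
0.96 dy 1.55 dz -1.21
1.06 dy 1.67 dz -1.05
1.16 dy 1.76 dz -0.88
1.26 dy 1.84 dz -0.70
1.36 dy 1.90 dz -0.51
1.46 dy 1.94 dz -0.32
1.56 dy 1.97 dz -0.12
1.66 dy 1.97 dz 0.07
1.76 dy 1.95 dz 0.27
1.86 dy 1.91 dz 0.46
1.96 dy 1.86 dz 0.65
```

Call:
{"api": "carry_out", "payload": {"moves": [[0.5,0,1.1,-1.8,0,0,0],[0.5,0,1.0,-1.7,0,0,0],[0.5,0,1.1,-1.6,0,0,0],[0.5,0,1.3,-1.5,0,0,0],[0.5,0,1.4,-1.4,0,0,0],[0.5,0,0,0,0,0,0]]}}

```text
t: 4.87
tool_pos: [0.5016, 0.2484, 0.2156]
ee_rot: [-2.07, -2.362, -0.006]
contact_force: [-19.2, 1.8, 22.7]
grip_width: 0.0089
finger_force: 32.5
```

Call:
{"api": "carry_out", "payload": {"moves": [[0.5,0,0.8,-1.8,0,0,0],[0.5,0,1.3,-1.5,0,0,0],[0.5,0,1.8,-0.9,0,0,0],[0.5,0,1.8,-0.7,0,0,0],[0.5,0,1.9,-0.5,0,0,0],[0.5,0,0,0,0,0,0]]}}

```text
t: 5.37
tool_pos: [0.5798, 0.2581, 0.2674]
ee_rot: [2.071, 2.36, 0.008]
contact_force: [0.3, 3.3, 7.3]
grip_width: 0.0083
finger_force: 32.7
```

Call:
{"api": "carry_out", "payload": {"moves": [[0.5,0,1.9,-0.3,0,0,0],[0.5,0,1.9,-0.1,0,0,0],[0.5,0,1.9,0.1,0,0,0],[0.5,0,1.9,0.2,0,0,0],[0.5,0,1.9,0.4,0,0,0],[0.5,0,1.0,0.3,0,0,0],[0.5,0,0,0,0,0,0]]}}

```text
t: 5.95
tool_pos: [0.685, 0.2729, 0.2634]
ee_rot: [2.068, 2.358, 0.019]
contact_force: [8.0, 8.9, 15.5]
grip_width: 0.0084
finger_force: 35.7
```

```bash
python3 - <<'E'
from h import *
plan([.44,.24,.131],.13)
p,d,K,T,c=cam('side');cv2.imwrite('pics/s2.png',cv2.resize(p[60:300,60:360,::-1],None,fx=2,fy=2))
E
```

```text
t 5.95 pos [0.685 0.273 0.263] q [0.265 0.602 0.655 1.611 0.003 1.704] F [ 7.95   8.856 15.504] grip 0.0084205699588736
shift cm start frame [ -0.115 -24.881  12.924] turn [ 0.013 -0.004  0.001] | after turning: shift [ -0.089 -24.716  13.237]
```

View pics/s2.png

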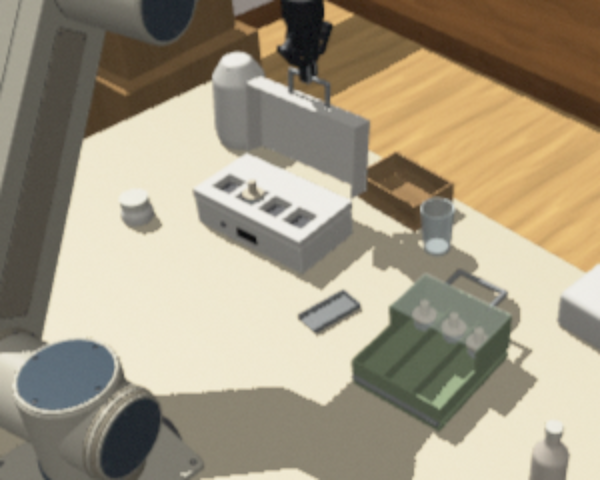

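Call:
{"api": "carry_out", "payload": {"moves": [[4,0,0,0,0,0,0],[4,0,0,0,0,0,0],[4,0,0,0,0,0,0],[4,0,0,-2,0,0,0],[4,0,0,-2,0,0,0],[4,0,0,-2,0,0,0],[4,0,0,-1,0,0,0]]}}

```text
t: 6.58
tool_pos: [0.681, 0.2703, 0.3311]
ee_rot: [2.072, 2.36, 0.003]
contact_force: [0.9, 0.5, -0.6]
grip_width: 0.0403
finger_force: 0.0
```

```bash
python3 - <<'E'
from h import *
plan([.63,-.19,.26],.115)
E
```

```text
t 6.58 pos [0.681 0.27  0.331] q [ 0.264  0.642  0.905  1.831 -0.     1.704] F [ 0.895  0.47  -0.577] grip 0.04027615914578662
shift cm start frame [-44.982 -11.039   7.077] turn [ 0.002 -0.     0.015] | after turning: shift [-45.14  -10.35    7.112]
```

Call:
{"api": "carry_out", "payload": {"moves": [[4,-3.7,-0.9,0,0,0,0],[4,-3.7,-0.9,0,0,0,0],[4,-3.7,-0.9,0,0,0,0],[4,-3.7,-0.9,0,0,0,0],[4,-3.7,-0.9,0,0,0,0],[4,-3.7,-0.9,0,0,0,0.015],[4,-3.7,-0.9,1,0,0,0],[4,-3.7,-0.9,1,0,0,0]]}}

```text
t: 7.25
tool_pos: [0.6465, -0.034, 0.3089]
ee_rot: [2.089, 2.344, 0.001]
contact_force: [1.3, 0.2, -0.7]
grip_width: 0.0396
finger_force: 0.0
```

Call:
{"api": "carry_out", "payload": {"moves": [[4,-3.7,-0.9,1,0,0,0],[4,-3.7,-0.9,1,0,0,0],[4,-3.7,-0.9,1,0,0,0],[4,-3.7,-0.5,1,0,0,0],[4,0,0,1,0,0,0],[4,0,0,0,0,0,0],[4,0,0,0,0,0,0]]}}

```text
t: 7.83
tool_pos: [0.6319, -0.1829, 0.2582]
ee_rot: [-2.09, -2.344, 0.0]
contact_force: [0.2, 0.4, 0.9]
grip_width: 0.0402
finger_force: 0.0
```

```bash
python3 - <<'E'
from h import *
p,d,K,T,c=cam('wrist');cv2.imwrite('pics/w3.png',p[:,:,::-1])
plan([.63,-.19,.26],.115)
for t,z in [('tray_bar',.09),('tray_stop',.025),('tray_hinge',.02),('spare0_mid',.06)]:
    for r in nets.pinpoint(t,'wrist')[:3]: print(t,np.round(r['uv']),round(r['score'],2),at_z(r['uv'],z,K,T,c),at_depth(r['uv'],d,K,T,c))
p,P=cloud('scene');Q=P.reshape(-1,3)
l=Q[(Q[:,0]>.45)&(Q[:,0]<.62)&(Q[:,1]>.1)&(Q[:,1]<.42)&(Q[:,2]>.07)&(Q[:,2]<.088)]
print('deck',len(l),l.mean(0),cv2.minAreaRect(l[:,:2].astype(np.float32)))
p,d,K,T,c=cam('scene')
for t in ['pocket0','held0_mid']:
    for r in nets.pinpoint(t,'scene')[:4]: print(t,np.round(r['uv']),round(r['score'],2),at_z(r['uv'],.062 if t[0]=='p' else .087,K,T,c))
E
```

```text
t 7.88 pos [ 0.632 -0.182  0.259] q [-0.408  0.448  0.377  1.5    0.     1.047] F [-0.113 -0.747  0.092] grip 0.03975982228219326
shift cm start frame [-0.735 -0.317 -0.109] turn [ 0. -0.  0.] | after turning: shift [-0.735 -0.317 -0.109]
tray_bar [260. 184.] 0.82 [ 0.638 -0.2    0.09 ] [ 0.638 -0.199  0.094]
tray_stop [ 61. 173.] 0.96 [ 0.394 -0.234  0.025] [ 0.4   -0.231  0.034]
tray_hinge [ 64. 175.] 0.71 [ 0.395 -0.238  0.02 ] [ 0.401 -0.235  0.03 ]
deck 1046 [0.518 0.237 0.08 ] ((0.5378326177597046, 0.2524697184562683), (0.121096171438694, 0.274886816740036), 9.831668853759766)
pocket0 [381. 186.] 0.98 [0.536 0.333 0.062]
pocket0 [332. 187.] 0.78 [0.549 0.163 0.062]
pocket0 [348. 181.] 0.59 [0.521 0.219 0.062]
```

View pics/w3.png

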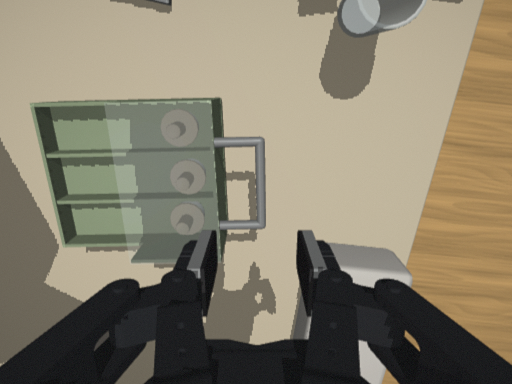

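Call:
{"api": "carry_out", "payload": {"moves": [[3,-1.9,0.4,3.5,0,0,0],[3,0,0,4,0,0,0],[3,0,0,4,0,0,0],[3,0,0,4,0,0,0],[3,0,0,3.3,0,0,0],[3,0,0,0,0,0,0]]}}

```text
t: 8.78
tool_pos: [0.6352, -0.1998, 0.0633]
ee_rot: [-2.083, -2.338, 0.005]
contact_force: [-0.7, -0.2, -1.7]
grip_width: 0.0298
finger_force: 0.0
```

Call:
{"api": "carry_out", "payload": {"moves": [[0.5,0,0,0,0,0,0],[0.5,0,0,0,0,0,0],[0.5,0,0,0,0,0,0],[0.5,0,0,0,0,0,0],[0.5,0,0,0,0,0,0],[0.5,0,0,0,0,0,0]], "force": 40}}

```text
t: 9.28
tool_pos: [0.6376, -0.2016, 0.0724]
ee_rot: [-2.09, -2.345, 0.002]
contact_force: [-8.9, -0.3, -6.5]
grip_width: 0.0085
finger_force: 38.8
```

```bash
python3 - <<'E'
from h import *
plan([.638,-.2,.071],.115)
prev=0
for f in np.r_[np.arange(0,.241,.04),np.arange(.255,.46,.015)]:
    g=lambda t:25.48*np.array([np.cos(.278+t),-np.sin(.278+t)])
    print(round(f,3),'dy %.2f dz %.2f'%tuple(g(f)-g(prev)), 'cum',g(f)-g(0));prev=f
E
```

```text
t 9.28 pos [ 0.638 -0.202  0.072] q [-0.431  0.536  0.046  1.082 -0.001  1.025] F [-8.945 -0.299 -6.46 ] grip 0.008461637083225596
shift cm start frame [0.156 0.057 0.138] turn [-0.001  0.001 -0.   ] | after turning: shift [0.156 0.057 0.138]
0.0 dy 0.00 dz 0.00 cum [0. 0.]
0.04 dy -0.30 dz -0.97 cum [-0.299 -0.974]
0.08 dy -0.34 dz -0.96 cum [-0.637 -1.936]
0.12 dy -0.38 dz -0.95 cum [-1.013 -2.883]
0.16 dy -0.41 dz -0.93 cum [-1.427 -3.814]
0.2 dy -0.45 dz -0.91 cum [-1.878 -4.728]
0.24 dy -0.49 dz -0.90 cum [-2.364 -5.624]
0.255 dy -0.19 dz -0.33 cum [-2.556 -5.954]
0.27 dy -0.20 dz -0.33 cum [-2.753 -6.282]
0.285 dy -0.20 dz -0.32 cum [-2.954 -6.607]
0.3 dy -0.21 dz -0.32 cum [-3.161 -6.928]
0.315 dy -0.21 dz -0.32 cum [-3.372 -7.247]
0.33 dy -0.22 dz -0.32 cum [-3.588 -7.562]
0.345 dy -0.22 dz -0.31 cum [-3.809 -7.874]
0.36 dy -0.23 dz -0.31 cum [-4.034 -8.183]
0.375 dy -0.23 dz -0.31 cum [-4.264 -8.488]
0.39 dy -0.23 dz -0.30 cum [-4.498 -8.79 ]
0.405 dy -0.24 dz -0.30 cum [-4.737 -9.088]
0.42 dy -0.24 dz -0.29 cum [-4.981 -9.383]
0.435 dy -0.25 dz -0.29 cum [-5.229 -9.674]
0.45 dy -0.25 dz -0.29 cum [-5.481 -9.961]
```

Call:
{"api": "carry_out", "payload": {"moves": [[0.5,0,-0.08,-0.24,0,0,0],[0.5,0,-0.08,-0.24,0,0,0],[0.5,0,-0.08,-0.24,0,0,0],[0.5,0,-0.08,-0.24,0,0,0],[0.5,0,-0.08,-0.24,0,0,0],[0.5,0,-0.08,-0.24,0,0,0],[0.5,0,-0.08,-0.24,0,0,0],[0.5,0,-0.08,-0.24,0,0,0]]}}

```text
t: 9.95
tool_pos: [0.6314, -0.2025, 0.0918]
ee_rot: [2.09, 2.345, -0.002]
contact_force: [-7.6, -1.4, -6.6]
grip_width: 0.0086
finger_force: 38.8
```

Call:
{"api": "carry_out", "payload": {"moves": [[0.5,0,-0.1,-0.24,0,0,0],[0.5,0,-0.1,-0.24,0,0,0],[0.5,0,-0.1,-0.24,0,0,0],[0.5,0,-0.1,-0.24,0,0,0],[0.5,0,-0.1,-0.24,0,0,0],[0.5,0,-0.1,-0.24,0,0,0],[0.5,0,-0.1,-0.24,0,0,0],[0.5,0,-0.1,-0.24,0,0,0]]}}

```text
t: 10.62
tool_pos: [0.6235, -0.2036, 0.111]
ee_rot: [2.09, 2.345, -0.002]
contact_force: [-6.6, -2.8, -7.4]
grip_width: 0.0082
finger_force: 38.8
```

Call:
{"api": "carry_out", "payload": {"moves": [[0.5,0,-0.1,-0.2,0,0,0],[0.5,0,-0.1,-0.2,0,0,0],[0.5,0,-0.1,-0.2,0,0,0],[0.5,0,-0.1,-0.2,0,0,0],[0.5,0,-0.1,-0.2,0,0,0],[0.5,0,-0.1,-0.2,0,0,0],[0.5,0,-0.1,-0.2,0,0,0],[0.5,0,0,0,0,0,0]]}}

```text
t: 11.28
tool_pos: [0.6165, -0.2045, 0.1253]
ee_rot: [2.09, 2.344, -0.003]
contact_force: [-6.5, -2.6, -6.1]
grip_width: 0.0085
finger_force: 38.9
```

```bash
cat > tl.py <<'E'
from h import *
import os
s=status.state();pz=s['tool_pos'][2]
p,P=cloud('side')
# tray angle from bar/tray net
D=optics.camera_info('side');T=np.array(D['T']);K=np.array(D['K'])
gz=(s['tool_pos'][2]-.0724)*100;gx=np.hypot(s['tool_pos'][0]-.6376,s['tool_pos'][1]+.2016)*100
print('t',round(s['t'],2),'lift',gz,'back',gx,'theta~',np.arcsin((7+gz)/25.48)-.278,'F',s['contact_force'])
c=p[150:330,180:360]
if os.path.exists('last.npy'):
    l=np.load('last.npy');print('diff',np.abs(l.astype(int)-c).mean())
np.save('last.npy',c)
for r in nets.pinpoint('spare0_mid','side')[:4]: print(np.round(r['uv'],1),round(r['score'],2))
cv2.imwrite('pics/tl.png',cv2.resize(c[:,:,::-1],None,fx=3,fy=3))
E
python3 tl.py;cp pics/tl.png pics/tl0.png
```

```text
t 11.28 lift 5.285266674975018 back 2.1348940411139 theta~ 0.22511094253832975 F [-6.55  -2.634 -6.051]
[255.5 260.1] 0.43
```

View pics/tl0.png

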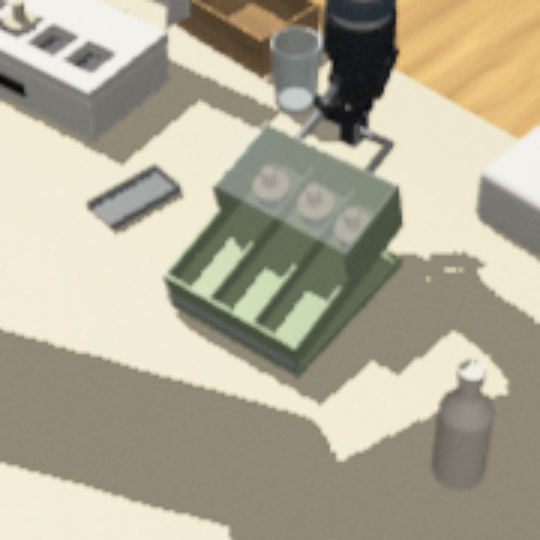

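```bash
cat >> tl.py <<'E'
m=np.zeros(p.shape[:2],np.uint8);cv2.fillPoly(m,[np.array([[240,243],[256,226],[291,244],[278,266]])],1)
q=p.astype(int);print('nongreen',int(((q[...,0]>=q[...,1]-2)&(q.sum(-1)>200)&(m>0)).sum()),'of',m.sum())
E
python3 tl.py
```

```text
t 11.38 lift 5.267543818928804 back 2.1260084947609577 theta~ 0.2243171768553065 F [-6.071 -3.152 -6.343]
diff 1.2345164609053498
nongreen 0 of 1065
```

Call:
{"api": "carry_out", "payload": {"moves": [[0.5,0,-0.12,-0.22,0,0,0],[0.5,0,-0.12,-0.22,0,0,0],[0.5,0,-0.12,-0.22,0,0,0],[0.5,0,0,0,0,0,0],[0.5,0,0,0,0,0,0],[0.5,0,0,0,0,0,0],[0.5,0,0,0,0,0,0]]}}

```text
t: 12.07
tool_pos: [0.613, -0.205, 0.1315]
ee_rot: [2.09, 2.344, -0.003]
contact_force: [-7.2, -3.5, -6.6]
grip_width: 0.0086
finger_force: 38.9
```

```bash
python3 tl.py
```

```text
t 12.07 lift 5.910426590983008 back 2.4872501339472537 theta~ 0.25333952820605554 F [-7.176 -3.495 -6.616]
diff 3.353641975308642
[182.2 160.9] 0.17
nongreen 0 of 1065
```

Call:
{"api": "carry_out", "payload": {"moves": [[0.5,0,-0.09,-0.16,0,0,0],[0.5,0,-0.09,-0.16,0,0,0],[0.5,0,0,0,0,0,0],[0.5,0,0,0,0,0,0],[0.5,0,0,0,0,0,0],[0.5,0,0,0,0,0,0],[0.5,0,0,0,0,0,0]]}}

```text
t: 12.75
tool_pos: [0.6111, -0.2053, 0.1346]
ee_rot: [2.09, 2.344, -0.003]
contact_force: [-7.0, -2.7, -9.1]
grip_width: 0.0085
finger_force: 39.0
```

```bash
python3 tl.py
```

```text
t 12.75 lift 6.22362846633903 back 2.672047557939989 theta~ 0.2676580667382581 F [-6.985 -2.722 -9.06 ]
diff 2.257664609053498
[255.8 256.3] 0.3
nongreen 0 of 1065
```

Call:
{"api": "carry_out", "payload": {"moves": [[0.5,0,-0.09,-0.16,0,0,0],[0.5,0,-0.09,-0.16,0,0,0],[0.5,0,0,0,0,0,0],[0.5,0,0,0,0,0,0],[0.5,0,0,0,0,0,0],[0.5,0,0,0,0,0,0],[0.5,0,0,0,0,0,0]]}}

```text
t: 13.43
tool_pos: [0.6092, -0.2055, 0.1377]
ee_rot: [2.09, 2.344, -0.003]
contact_force: [-6.8, -4.4, -8.0]
grip_width: 0.0086
finger_force: 39.0
```

```bash
python3 tl.py
```

```text
t 13.43 lift 6.531792869378121 back 2.862178268698086 theta~ 0.281868847074773 F [-6.774 -4.354 -8.042]
diff 2.270298353909465
nongreen 0 of 1065
```

Call:
{"api": "carry_out", "payload": {"moves": [[0.5,0,-0.1,-0.16,0,0,0],[0.5,0,-0.1,-0.16,0,0,0],[0.5,0,0,0,0,0,0],[0.5,0,0,0,0,0,0],[0.5,0,0,0,0,0,0],[0.5,0,0,0,0,0,0],[0.5,0,0,0,0,0,0]]}}

```text
t: 14.12
tool_pos: [0.6073, -0.2058, 0.141]
ee_rot: [2.09, 2.344, -0.003]
contact_force: [-7.5, -4.1, -8.1]
grip_width: 0.0083
finger_force: 38.9
```

```bash
python3 tl.py
```

```text
t 14.12 lift 6.863653688548195 back 3.057454417520161 theta~ 0.2973153921863665 F [-7.457 -4.054 -8.135]
diff 2.3190637860082304
nongreen 0 of 1065
```

Call:
{"api": "carry_out", "payload": {"moves": [[0.5,0,-0.1,-0.16,0,0,0],[0.5,0,-0.1,-0.16,0,0,0],[0.5,0,0,0,0,0,0],[0.5,0,0,0,0,0,0],[0.5,0,0,0,0,0,0],[0.5,0,0,0,0,0,0],[0.5,0,0,0,0,0,0]]}}

```text
t: 14.8
tool_pos: [0.6053, -0.206, 0.1442]
ee_rot: [2.09, 2.344, -0.003]
contact_force: [-7.4, -3.8, -8.0]
grip_width: 0.0082
finger_force: 38.9
```

```bash
python3 tl.py
```

```text
t 14.8 lift 7.179647178114297 back 3.2617405407733377 theta~ 0.31216854588885 F [-7.361 -3.817 -7.96 ]
diff 2.3324279835390946
nongreen 0 of 1065
```

Call:
{"api": "carry_out", "payload": {"moves": [[0.5,0,-0.1,-0.16,0,0,0],[0.5,0,-0.1,-0.16,0,0,0],[0.5,0,0,0,0,0,0],[0.5,0,0,0,0,0,0],[0.5,0,0,0,0,0,0],[0.5,0,0,0,0,0,0],[0.5,0,0,0,0,0,0]]}}

```text
t: 15.48
tool_pos: [0.6032, -0.2063, 0.1473]
ee_rot: [2.09, 2.344, -0.004]
contact_force: [-7.1, -4.3, -8.0]
grip_width: 0.0086
finger_force: 38.9
```

```bash
python3 tl.py;cp pics/tl.png pics/tl7.png
```

```text
t 15.48 lift 7.491501957289771 back 3.471768341251645 theta~ 0.3269734823057151 F [-7.134 -4.288 -7.993]
diff 2.2770781893004117
[297.8 189. ] 0.28
nongreen 0 of 1065
```

View pics/tl7.png

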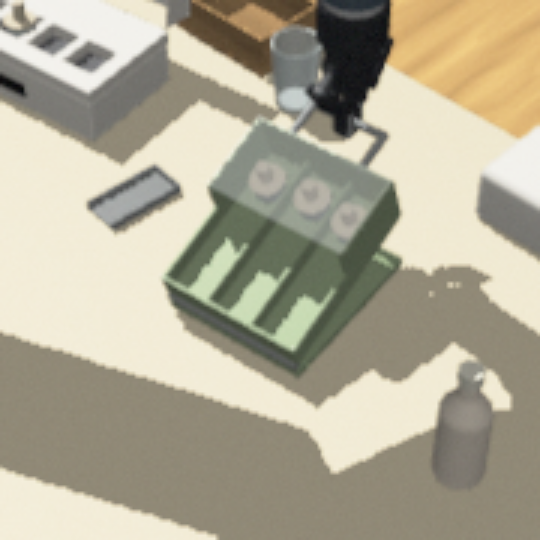

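Still in place at the back under the hood (pacifiers at crop 268,175; 315,195; 350,215). Continue.

Call:
{"api": "carry_out", "payload": {"moves": [[0.5,0,-0.11,-0.16,0,0,0],[0.5,0,-0.11,-0.16,0,0,0],[0.5,0,0,0,0,0,0],[0.5,0,0,0,0,0,0],[0.5,0,0,0,0,0,0],[0.5,0,0,0,0,0,0],[0.5,0,0,0,0,0,0]]}}

```text
t: 16.17
tool_pos: [0.601, -0.2066, 0.1505]
ee_rot: [2.09, 2.344, -0.004]
contact_force: [-6.2, -4.9, -8.5]
grip_width: 0.0082
finger_force: 39.0
```

```bash
python3 tl.py
```

```text
t 16.17 lift 7.80605767768799 back 3.6910882886231247 theta~ 0.3420618111089806 F [-6.157 -4.881 -8.527]
diff 2.368744855967078
nongreen 0 of 1065
```

Call:
{"api": "carry_out", "payload": {"moves": [[0.5,0,-0.11,-0.16,0,0,0],[0.5,0,-0.11,-0.16,0,0,0],[0.5,0,0,0,0,0,0],[0.5,0,0,0,0,0,0],[0.5,0,0,0,0,0,0],[0.5,0,0,0,0,0,0],[0.5,0,0,0,0,0,0]]}}

```text
t: 16.85
tool_pos: [0.5989, -0.2069, 0.1538]
ee_rot: [2.09, 2.344, -0.004]
contact_force: [-7.8, -6.0, -8.4]
grip_width: 0.0084
finger_force: 38.9
```

```bash
python3 tl.py
```

```text
t 16.85 lift 8.139515948465291 back 3.908228117769516 theta~ 0.35823649211673814 F [-7.76  -5.985 -8.423]
diff 2.3116975308641976
nongreen 0 of 1065
```

Call:
{"api": "carry_out", "payload": {"moves": [[0.5,0,-0.11,-0.15,0,0,0],[0.5,0,-0.11,-0.15,0,0,0],[0.5,0,0,0,0,0,0],[0.5,0,0,0,0,0,0],[0.5,0,0,0,0,0,0],[0.5,0,0,0,0,0,0],[0.5,0,0,0,0,0,0]]}}

```text
t: 17.53
tool_pos: [0.5967, -0.2072, 0.1567]
ee_rot: [2.09, 2.344, -0.004]
contact_force: [-6.5, -5.7, -8.7]
grip_width: 0.0082
finger_force: 38.9
```

```bash
python3 tl.py
```

```text
t 17.53 lift 8.434779434641483 back 4.131275355534999 theta~ 0.3727214393320353 F [-6.518 -5.686 -8.651]
diff 2.2596810699588477
[211.  171.7] 0.71
[253.6 259.7] 0.48
nongreen 0 of 1065
```

Call:
{"api": "carry_out", "payload": {"moves": [[0.5,0,-0.12,-0.15,0,0,0],[0.5,0,-0.12,-0.15,0,0,0],[0.5,0,0,0,0,0,0],[0.5,0,0,0,0,0,0],[0.5,0,0,0,0,0,0],[0.5,0,0,0,0,0,0],[0.5,0,0,0,0,0,0]]}}

```text
t: 18.22
tool_pos: [0.5944, -0.2075, 0.1598]
ee_rot: [2.09, 2.344, -0.004]
contact_force: [-6.4, -5.4, -8.3]
grip_width: 0.0082
finger_force: 39.0
```

```bash
python3 tl.py
```

```text
t 18.22 lift 8.738249334129646 back 4.359564601400503 theta~ 0.38777740087329327 F [-6.381 -5.374 -8.29 ]
diff 2.358662551440329
[175.4 156.1] 0.38
nongreen 0 of 1065
```

Call:
{"api": "carry_out", "payload": {"moves": [[0.5,0,-0.12,-0.15,0,0,0],[0.5,0,-0.12,-0.15,0,0,0],[0.5,0,0,0,0,0,0],[0.5,0,0,0,0,0,0],[0.5,0,0,0,0,0,0],[0.5,0,0,0,0,0,0],[0.5,0,0,0,0,0,0]]}}

```text
t: 18.9
tool_pos: [0.5921, -0.2078, 0.1628]
ee_rot: [2.09, 2.343, -0.004]
contact_force: [-6.2, -5.4, -8.7]
grip_width: 0.0085
finger_force: 39.0
```

```bash
python3 tl.py
```

```text
t 18.9 lift 9.03771090478238 back 4.595733077709302 theta~ 0.40281109813650595 F [-6.176 -5.36  -8.694]
diff 2.3501748971193415
nongreen 0 of 1065
```

Call:
{"api": "carry_out", "payload": {"moves": [[0.5,0,-0.12,-0.15,0,0,0],[0.5,0,-0.12,-0.15,0,0,0],[0.5,0,0,0,0,0,0],[0.5,0,0,0,0,0,0],[0.5,0,0,0,0,0,0],[0.5,0,0,0,0,0,0],[0.5,0,0,0,0,0,0]]}}

```text
t: 19.58
tool_pos: [0.5897, -0.2081, 0.1658]
ee_rot: [2.09, 2.343, -0.004]
contact_force: [-6.5, -5.9, -9.2]
grip_width: 0.0087
finger_force: 39.0
```

```bash
python3 tl.py; cp pics/tl.png pics/tl14.png
```

```text
t 19.58 lift 9.33660298947582 back 4.834936098384349 theta~ 0.4180010301733038 F [-6.546 -5.907 -9.207]
diff 2.297993827160494
nongreen 0 of 1065
```

View pics/tl14.png

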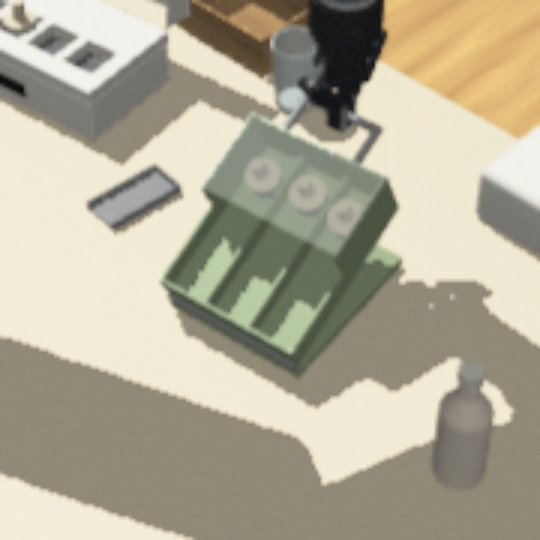

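The pacifiers still stand at the back (crop 262,175; 307,195; 345,215). Continue slowly.

Call:
{"api": "carry_out", "payload": {"moves": [[0.5,0,-0.12,-0.15,0,0,0],[0.5,0,-0.12,-0.15,0,0,0],[0.5,0,0,0,0,0,0],[0.5,0,0,0,0,0,0],[0.5,0,0,0,0,0,0],[0.5,0,0,0,0,0,0],[0.5,0,0,0,0,0,0]]}}

```text
t: 20.27
tool_pos: [0.5873, -0.2085, 0.1689]
ee_rot: [2.09, 2.343, -0.004]
contact_force: [-6.0, -5.5, -8.3]
grip_width: 0.0087
finger_force: 38.9
```

```bash
python3 tl.py
```

```text
t 20.27 lift 9.645352823364702 back 5.076428433264779 theta~ 0.43389712429846317 F [-5.97  -5.524 -8.324]
diff 2.3136831275720167
[294.3 186. ] 0.21
nongreen 0 of 1065
```

Call:
{"api": "carry_out", "payload": {"moves": [[0.5,0,-0.13,-0.15,0,0,0],[0.5,0,-0.12,-0.15,0,0,0],[0.5,0,0,0,0,0,0],[0.5,0,0,0,0,0,0],[0.5,0,0,0,0,0,0],[0.5,0,0,0,0,0,0],[0.5,0,0,0,0,0,0]]}}

```text
t: 20.95
tool_pos: [0.5848, -0.2088, 0.1718]
ee_rot: [2.09, 2.343, -0.004]
contact_force: [-6.5, -5.9, -8.5]
grip_width: 0.0085
finger_force: 38.9
```

```bash
python3 tl.py
```

```text
t 20.95 lift 9.940625003136171 back 5.326101702889054 theta~ 0.44930596834623493 F [-6.515 -5.887 -8.526]
diff 2.2872633744855966
nongreen 0 of 1065
```

```bash
python3 - <<'E'
from h import *
ax=np.array([np.cos(.12),np.sin(.12)]);h=np.array([.395,-.230])
for n in ['scene','side']:
    p,P=cloud(n);Q=P.reshape(-1,3);C=p.reshape(-1,3).astype(int)
    a=(Q[:,:2]-h)@ax;b=(Q[:,:2]-h)@np.array([-ax[1],ax[0]])
    for lo,hi,c in [(.02,.08,-.056),(.02,.08,0),(.02,.08,.056)]:
        k=(a>lo)&(a<hi)&(abs(b-c)<.015)&(Q[:,2]<.09)&(Q[:,2]>.015);x,z=a[k],Q[k,2]
        if len(x)<10: print(len(x));continue
        f=np.polyfit(x,z,1)
        for _ in range(3):
            r=abs(z-np.polyval(f,x));x,z=x[r<.005],z[r<.005];f=np.polyfit(x,z,1)
        print(n,c,len(x),'angle',np.arctan(f[0]),f)
    k=(Q[:,2]>.14)&(Q[:,2]<.3)&(a>.08)&(a<.19)&(abs(b)<.08)&(C[:,1]>C[:,0]);x,z=a[k],Q[k,2]
    if len(x)>20:
        print('hoodtop',len(x),np.arctan(np.polyfit(x,z,1)[0]),np.median(x),np.median(z),z.max())
E
```

```text
0
0
0
hoodtop 629 0.07881770090850819 0.14649407161849332 0.1622140167522439 0.19366525289162106
side -0.056 164 angle 0.45446166631430845 [0.489 0.032]
side 0 150 angle 0.4459881244434146 [0.478 0.033]
side 0.056 133 angle 0.4506852789085602 [0.484 0.033]
hoodtop 1024 0.7228416899680196 0.1284590886304391 0.17106363700666427 0.29904000752797555
```

Call:
{"api": "carry_out", "payload": {"moves": [[0.5,0,-0.13,-0.14,0,0,0],[0.5,0,-0.13,-0.14,0,0,0],[0.5,0,0,0,0,0,0],[0.5,0,0,0,0,0,0],[0.5,0,0,0,0,0,0],[0.5,0,0,0,0,0,0],[0.5,0,0,0,0,0,0]]}}

```text
t: 21.73
tool_pos: [0.5823, -0.2091, 0.1746]
ee_rot: [2.09, 2.343, -0.004]
contact_force: [-5.0, -5.3, -8.3]
grip_width: 0.0087
finger_force: 39.0
```

```bash
python3 tl.py
```

```text
t 21.73 lift 10.224342013079703 back 5.578665307051081 theta~ 0.46431354325490815 F [-5.049 -5.338 -8.316]
diff 2.295493827160494
[255.5 259.6] 0.71
nongreen 0 of 1065
```

Call:
{"api": "carry_out", "payload": {"moves": [[0.5,0,-0.13,-0.14,0,0,0],[0.5,0,-0.13,-0.14,0,0,0],[0.5,0,0,0,0,0,0],[0.5,0,0,0,0,0,0],[0.5,0,0,0,0,0,0],[0.5,0,0,0,0,0,0],[0.5,0,0,0,0,0,0]]}}

```text
t: 22.42
tool_pos: [0.5798, -0.2095, 0.1774]
ee_rot: [2.09, 2.343, -0.004]
contact_force: [-4.3, -5.8, -9.6]
grip_width: 0.0084
finger_force: 39.0
```

```bash
python3 tl.py; cp pics/tl.png pics/tl17.png
```

```text
t 22.42 lift 10.501313352930888 back 5.834370026847039 theta~ 0.4791663236507354 F [-4.341 -5.78  -9.573]
diff 2.3845061728395063
nongreen 0 of 1065
```

View pics/tl17.png

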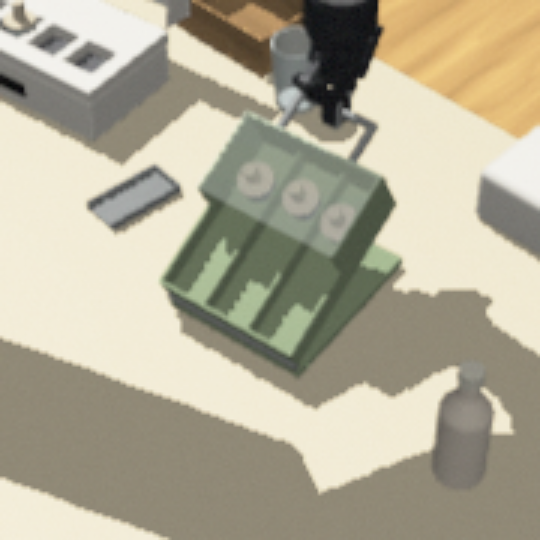

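Call:
{"api": "carry_out", "payload": {"moves": [[0.5,0,0,0,0,0,0],[0.5,0,0,0,0,0,0],[0.5,0,0,0,0,0,0],[0.5,0,0,0,0,0,0],[0.5,0,0,0,0,0,0],[0.5,0,0,0,0,0,0],[0.5,0,0,0,0,0,0],[0.5,0,0,0,0,0,0]]}}

```text
t: 23.18
tool_pos: [0.5798, -0.2095, 0.1774]
ee_rot: [2.09, 2.343, -0.004]
contact_force: [-5.2, -6.9, -9.5]
grip_width: 0.0085
finger_force: 39.0
```

```bash
python3 tl.py
```

```text
t 23.18 lift 10.501668153249048 back 5.833933931480707 theta~ 0.47918548307202713 F [-5.19  -6.882 -9.491]
diff 1.5975617283950618
[287.4 233.1] 0.58
[181.6 160.4] 0.25
nongreen 2 of 1065
```

Call:
{"api": "carry_out", "payload": {"moves": [[0.5,0,0,0,0,0,0],[0.5,0,0,0,0,0,0],[0.5,0,0,0,0,0,0],[0.5,0,0,0,0,0,0],[0.5,0,0,0,0,0,0],[0.5,0,0,0,0,0,0],[0.5,0,0,0,0,0,0],[0.5,0,0,0,0,0,0]]}}

```text
t: 23.95
tool_pos: [0.5798, -0.2095, 0.1774]
ee_rot: [2.09, 2.343, -0.004]
contact_force: [-5.4, -6.8, -9.0]
grip_width: 0.0083
finger_force: 39.0
```

```bash
python3 tl.py;cp pics/tl.png pics/tl19.png
```

```text
t 23.95 lift 10.502381969007628 back 5.835781533128663 theta~ 0.4792240305848122 F [-5.359 -6.795 -9.039]
diff 2.638888888888889
[279.1 250.7] 0.71
nongreen 382 of 1065
```

Sliding. Hold.

Call:
{"api": "carry_out", "payload": {"moves": [[0.5,0,0,0,0,0,0],[0.5,0,0,0,0,0,0],[0.5,0,0,0,0,0,0],[0.5,0,0,0,0,0,0],[0.5,0,0,0,0,0,0],[0.5,0,0,0,0,0,0],[0.5,0,0,0,0,0,0],[0.5,0,0,0,0,0,0]]}}

```text
t: 24.72
tool_pos: [0.5798, -0.2095, 0.1774]
ee_rot: [2.09, 2.343, -0.004]
contact_force: [-5.6, -6.6, -9.8]
grip_width: 0.0084
finger_force: 39.0
```

```bash
python3 tl.py
```

```text
t 24.72 lift 10.503683206784752 back 5.835000463229411 theta~ 0.47929430370353343 F [-5.562 -6.635 -9.754]
diff 2.7062139917695474
[275.6 255.5] 0.66
[254.4 259.8] 0.35
nongreen 346 of 1065
```

Call:
{"api": "carry_out", "payload": {"moves": [[0.5,0,0,0,0,0,0],[0.5,0,0,0,0,0,0],[0.5,0,0,0,0,0,0],[0.5,0,0,0,0,0,0],[0.5,0,0,0,0,0,0],[0.5,0,0,0,0,0,0],[0.5,0,0,0,0,0,0],[0.5,0,0,0,0,0,0]]}}

```text
t: 25.48
tool_pos: [0.5798, -0.2095, 0.1775]
ee_rot: [2.09, 2.343, -0.004]
contact_force: [-5.4, -6.7, -8.5]
grip_width: 0.0089
finger_force: 39.0
```

```bash
python3 tl.py;cp pics/tl.png pics/tl21.png
```

```text
t 25.48 lift 10.506604702482162 back 5.832858234105455 theta~ 0.47945209557743695 F [-5.403 -6.679 -8.507]
diff 1.1345370370370371
[272.8 256.5] 0.63
nongreen 347 of 1065
```

View pics/tl21.png

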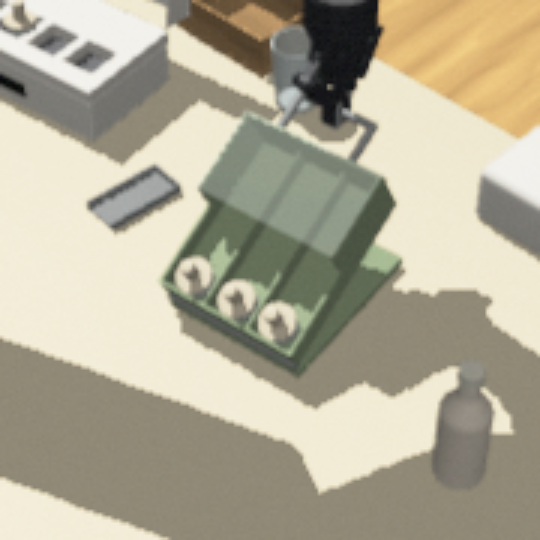

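Call:
{"api": "carry_out", "payload": {"moves": [[0.5,0,0.24,0.29,0,0,0],[0.5,0,0.24,0.29,0,0,0],[0.5,0,0.24,0.29,0,0,0],[0.5,0,0.24,0.29,0,0,0],[0.5,0,0.24,0.29,0,0,0],[0.5,0,0.24,0.29,0,0,0],[0.5,0,0.24,0.29,0,0,0],[0.5,0,0.24,0.29,0,0,0]]}}

```text
t: 26.25
tool_pos: [0.5987, -0.2069, 0.1543]
ee_rot: [2.09, 2.344, -0.004]
contact_force: [-8.5, -4.3, -6.5]
grip_width: 0.0085
finger_force: 39.3
```

Call:
{"api": "carry_out", "payload": {"moves": [[0.5,0,0.21,0.32,0,0,0],[0.5,0,0.21,0.32,0,0,0],[0.5,0,0.21,0.32,0,0,0],[0.5,0,0.21,0.32,0,0,0],[0.5,0,0.21,0.32,0,0,0],[0.5,0,0.21,0.32,0,0,0],[0.5,0,0.21,0.32,0,0,0],[0.5,0,0.21,0.32,0,0,0]]}}

```text
t: 26.92
tool_pos: [0.6153, -0.2046, 0.1287]
ee_rot: [2.09, 2.345, -0.003]
contact_force: [-9.5, -3.4, -5.5]
grip_width: 0.008
finger_force: 39.1
```

Call:
{"api": "carry_out", "payload": {"moves": [[0.5,0,0.17,0.34,0,0,0],[0.5,0,0.17,0.34,0,0,0],[0.5,0,0.17,0.34,0,0,0],[0.5,0,0.17,0.34,0,0,0],[0.5,0,0.17,0.34,0,0,0],[0.5,0,0.17,0.34,0,0,0],[0.5,0,0.17,0.34,0,0,0],[0.5,0,0.17,0.34,0,0,0]]}}

```text
t: 27.58
tool_pos: [0.6286, -0.2028, 0.1014]
ee_rot: [-2.09, -2.345, 0.003]
contact_force: [-10.6, -1.1, -5.1]
grip_width: 0.0081
finger_force: 39.0
```

Call:
{"api": "carry_out", "payload": {"moves": [[0.5,0,0.13,0.35,0,0,0],[0.5,0,0.13,0.35,0,0,0],[0.5,0,0.13,0.35,0,0,0],[0.5,0,0.13,0.35,0,0,0],[0.5,0,0.13,0.35,0,0,0],[0.5,0,0.13,0.35,0,0,0],[0.5,0,0.13,0.35,0,0,0],[0.5,0,0,0,0,0,0]]}}

```text
t: 28.25
tool_pos: [0.6374, -0.2016, 0.0763]
ee_rot: [-2.089, -2.344, 0.004]
contact_force: [-10.2, -0.9, -5.1]
grip_width: 0.0084
finger_force: 39.0
```

Call:
{"api": "carry_out", "payload": {"moves": [[0.5,0,0,0.3,0,0,0],[0.5,0,0,0,0,0,0],[3,0,0,0,0,0,0],[3,0,0,0,0,0,0],[3,0,0,0,0,0,0],[3,0,0,-2,0,0,0],[3,0,0,-4,0,0,0],[3,0,0,-4,0,0,0]]}}

```text
t: 28.92
tool_pos: [0.6384, -0.2011, 0.1729]
ee_rot: [-2.089, -2.344, 0.0]
contact_force: [0.7, -1.1, 1.2]
grip_width: 0.0298
finger_force: 0.0
```

Call:
{"api": "carry_out", "payload": {"moves": [[3.5,0,0,-4,0,0,0],[3.5,0,0,-4,0,0,0],[3.5,0,-4,0,0,0,0],[3.5,0,-4,0,0,0,0],[3.5,0,-4,0,0,0,0],[3.5,0,-4,0,0,0,0],[3.5,0,0,0,0,0,0],[3.5,0,0,0,0,0,0]]}}

```text
t: 29.58
tool_pos: [0.4787, -0.22, 0.2539]
ee_rot: [2.09, 2.341, 0.001]
contact_force: [1.0, -0.3, -0.7]
grip_width: 0.0348
finger_force: 0.0
```

```bash
cat > lk.py <<'E'
from h import *
s=status.state();p,d,K,T,c=cam('wrist');v,u=np.mgrid[0:384,0:512]
P=np.stack([(u-K[0,2])/K[0,0]*d,-(v-K[1,2])/K[1,1]*d,-d],-1)@T[:3,:3].T+T[:3,3]
cv2.imwrite('pics/lk.png',p[:,:,::-1]);print(s['t'],s['tool_pos'])
# knob tops/shields: clusters above tray
Q=P;m=((Q[...,2]>.064)&(Q[...,2]<.1)&(Q[...,0]>.38)&(Q[...,0]<.47)&(Q[...,1]>-.34)&(Q[...,1]<-.1)&(d>0)).astype(np.uint8)
n,l,st,ce=cv2.connectedComponentsWithStats(m)
for i in range(1,n):
    if st[i,4]>30: k=Q[l==i];print('knob',st[i,4],ce[i],k.mean(0),k[k[:,2]>k[:,2].max()-.004].mean(0))
for t in ['spare0_mid']:
    for r in nets.pinpoint(t,'wrist')[:4]: print(t,np.round(r['uv']),round(r['score'],2),at_z(r['uv'],.05,K,T,c))
E
python3 lk.py
```

```text
29.5833 [ 0.479 -0.22   0.254]
knob 230 [195.67 114.53] [ 0.414 -0.176  0.078] [ 0.413 -0.176  0.079]
knob 222 [200.077 168.041] [ 0.421 -0.23   0.077] [ 0.421 -0.231  0.079]
knob 217 [203.664 213.083] [ 0.428 -0.281  0.076] [ 0.428 -0.282  0.079]
spare0_mid [205. 204.] 0.87 [ 0.425 -0.28   0.05 ]
spare0_mid [200. 114.] 0.33 [ 0.414 -0.178  0.05 ]
```

View pics/lk.png

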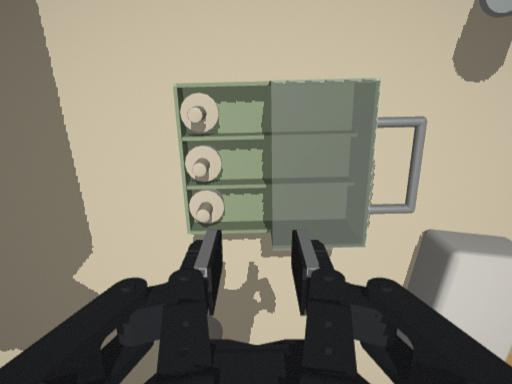

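Call:
{"api": "carry_out", "payload": {"moves": [[4,2.5,-3,0,0,0,0],[4,2.6,-3,0,0,0,0],[4,0,0,4,0,0,0],[4,0,0,4,0,0,0],[4,0,0,4,0,0,0],[4,0,0,0,0,0,0]]}}

```text
t: 30.18
tool_pos: [0.4122, -0.1737, 0.1261]
ee_rot: [-2.083, -2.339, 0.002]
contact_force: [-1.1, 0.8, -0.6]
grip_width: 0.0399
finger_force: 0.0
```

```bash
python3 - <<'E'
from h import *
p,d,K,T,c=cam('wrist')
for r in nets.pinpoint('spare0_mid','wrist')[:3]: print(np.round(r['uv']),round(r['score'],2),at_z(r['uv'],.055,K,T,c))
v,u=np.mgrid[0:384,0:512]
P=np.stack([(u-K[0,2])/K[0,0]*d,-(v-K[1,2])/K[1,1]*d,-d],-1)@T[:3,:3].T+T[:3,3]
m=(P[...,2]>.07)&(P[...,2]<.09)&(np.hypot(P[...,0]-.413,P[...,1]+.176)<.025)&(d>0)
k=P[m];print(len(k),k.mean(0),k.min(0),k.max(0))
plan([.413,-.176,.058],.115)
E
```

```text
[257. 322.] 0.94 [ 0.425 -0.279  0.055]
499 [ 0.412 -0.174  0.078] [ 0.405 -0.183  0.07 ] [ 0.42  -0.168  0.081]
t 30.28 pos [ 0.415 -0.176  0.132] q [-0.587  0.147 -0.386  1.039  0.     0.868] F [ 1.319 -0.205 -0.065] grip 0.03988495841882112
shift cm start frame [-0.009 -0.192  7.402] turn [-0.002 -0.001  0.001] | after turning: shift [ 0.002 -0.204  7.402]
```

Call:
{"api": "carry_out", "payload": {"moves": [[4,0,-0.2,3,0,0,0],[4,0,0,2,0,0,0],[4,0,0,1,0,0,0],[4,0,0,0.7,0,0,0],[4,0,0,0.5,0,0,0],[4,0,0,0,0,0,0]]}}

```text
t: 30.78
tool_pos: [0.4135, -0.1768, 0.0606]
ee_rot: [2.089, 2.345, 0.0]
contact_force: [0.2, 0.4, 0.7]
grip_width: 0.04
finger_force: 0.0
```

Call:
{"api": "carry_out", "payload": {"moves": [[1.2,0,0,0,0,0,0],[1.2,0,0,0,0,0,0],[1.2,0,0,0,0,0,0],[1.2,0,0,0,0,0,0],[1.2,0,0,0,0,0,0]], "force": 25}}

```text
t: 31.2
tool_pos: [0.413, -0.1766, 0.0606]
ee_rot: [2.089, 2.344, 0.0]
contact_force: [-0.3, -0.9, 7.5]
grip_width: 0.0151
finger_force: 26.1
```

Call:
{"api": "carry_out", "payload": {"moves": [[1.2,0,0,-1,0,0,0],[1.2,0,0,-2,0,0,0],[1.2,0,0,-3,0,0,0],[1.2,0,0,-4,0,0,0],[1.2,0,0,-4,0,0,0],[1.2,0,0,-4,0,0,0],[1.2,0,0,-2,0,0,0]]}}

```text
t: 31.78
tool_pos: [0.4129, -0.1765, 0.2645]
ee_rot: [2.087, 2.342, 0.001]
contact_force: [0.4, -0.5, -1.2]
grip_width: 0.0146
finger_force: 25.5
```

```bash
python3 - <<'E'
from h import *
# pockets from scene camera: deck plane vs wells
p,P=cloud('scene');Q=P.reshape(-1,3)
p,d,K,T,c=cam('side')
for t,z in (('pocket0',.062),('held0_mid',.087),('pocket3',.062)):
    for r in nets.pinpoint(t,'side')[:5]: print(t,np.round(r['uv']),round(r['score'],2),at_z(r['uv'],z,K,T,c))
k=Q[(Q[:,2]>.1)&(Q[:,2]<.3)&(Q[:,0]>.55)&(Q[:,1]>.05)&(Q[:,1]<.45)];print('lid pts',len(k),k.min(0),k.max(0))
plan([.52,.16,.24],.14)
E
```

```text
pocket0 [173. 156.] 0.88 [0.517 0.346 0.062]
pocket0 [210. 172.] 0.83 [0.548 0.165 0.062]
pocket0 [196. 163.] 0.83 [0.551 0.245 0.062]
pocket0 [183. 160.] 0.64 [0.525 0.293 0.062]
held0_mid [279. 184.] 0.42 [ 0.658 -0.085  0.087]
pocket3 [173. 156.] 0.88 [0.517 0.346 0.062]
pocket3 [210. 172.] 0.83 [0.548 0.165 0.062]
pocket3 [196. 163.] 0.83 [0.551 0.245 0.062]
pocket3 [183. 160.] 0.64 [0.525 0.293 0.062]
lid pts 3062 [0.628 0.132 0.1  ] [0.821 0.407 0.279]
t 32.03 pos [ 0.412 -0.176  0.259] q [-0.591  0.077 -0.135  1.36  -0.     0.865] F [-0.117 -0.09  -0.517] grip 0.014776375038227825
shift cm start frame [32.131 14.585  1.913] turn [-0.001 -0.001 -0.025] | after turning: shift [31.757 15.383  1.903]
```

Call:
{"api": "carry_out", "payload": {"moves": [[1.2,3.8,1.4,-0.4,0,0,-0.025],[1.2,3.8,1.3,-0.4,0,0,0],[1.2,3.8,1.3,-0.4,0,0,0],[1.2,3.8,1.3,-0.4,0,0,0],[1.2,3.8,1.3,-0.4,0,0,0],[1.2,3.8,1.3,0,0,0,0],[1.2,3.8,1.3,0,0,0,0],[1.2,3.8,1.3,0,0,0,0]]}}

```text
t: 32.7
tool_pos: [0.4743, 0.1413, 0.2784]
ee_rot: [-2.06, -2.37, 0.003]
contact_force: [1.3, -1.2, 0.5]
grip_width: 0.015
finger_force: 25.5
```

Call:
{"api": "carry_out", "payload": {"moves": [[1.2,3.0,1.3,0,0,0,0],[1.2,0,0,0,0,0,0],[1.2,0,0,0,0,0,0],[1.2,0,0,0,0,0,0]]}}

```text
t: 33.03
tool_pos: [0.4831, 0.1707, 0.2784]
ee_rot: [-2.059, -2.371, 0.004]
contact_force: [-0.0, 1.1, 0.6]
grip_width: 0.0147
finger_force: 25.5
```

```bash
cat > pk.py <<'E'
from h import *
s=status.state();p,d,K,T,c=cam('wrist');v,u=np.mgrid[0:384,0:512]
P=np.stack([(u-K[0,2])/K[0,0]*d,-(v-K[1,2])/K[1,1]*d,-d],-1)@T[:3,:3].T+T[:3,3]
cv2.imwrite('pics/pk.png',p[:,:,::-1]);print(s['t'],s['tool_pos'],s['grip_width'])
k=P[(P[...,2]>.074)&(P[...,2]<.088)&(d>0)&(P[...,1]>.08)&(P[...,1]<.42)&(P[...,0]>.42)&(P[...,0]<.63)];print('deck',len(k),k.mean(0),np.median(k[:,2]),cv2.minAreaRect(k[:,:2].astype(np.float32)))
m=((P[...,2]<.073)&(P[...,2]>.04)&(d>0)&(P[...,1]>.08)&(P[...,1]<.42)&(P[...,0]>.47)&(P[...,0]<.62)).astype(np.uint8)
n,l,st,ce=cv2.connectedComponentsWithStats(m)
for i in range(1,n):
    if st[i,4]>150: q=P[l==i];print('well',st[i],ce[i],(q.min(0)+q.max(0))/2,np.ptp(q,0),np.median(q[:,2]))
for t,z in (('pocket0',.062),('held0_mid',.087)):
    for r in nets.pinpoint(t,'wrist')[:5]: print(t,np.round(r['uv']),round(r['score'],2),at_z(r['uv'],z,K,T,c))
E
python3 pk.py
```

```text
33.0333 [0.483 0.171 0.278] 0.01474262708180678
deck 23200 [0.561 0.246 0.08 ] 0.07929179141587017 ((0.5603987574577332, 0.2300603985786438), (0.15097960829734802, 0.22069376707077026), 8.108989715576172)
well [ 296    0   50   21 1022] [320.666   9.985] [0.525 0.331 0.066] [0.049 0.025 0.013] 0.06203587843611699
well [294  37  50  48 688] [309.199  55.198] [0.53  0.282 0.066] [0.05  0.051 0.013] 0.06223804800446642
well [ 292   99   47   43 1895] [314.723 119.857] [0.541 0.222 0.066] [0.052 0.052 0.013] 0.06213309231207387
well [ 291  155   44   38 1589] [311.811 173.352] [0.55  0.162 0.066] [0.052 0.051 0.014] 0.06218983161395408
pocket0 [314.  61.] 0.83 [0.529 0.283 0.062]
pocket0 [325.  63.] 0.73 [0.541 0.283 0.062]
pocket0 [310. 118.] 0.65 [0.536 0.224 0.062]
pocket0 [314. 172.] 0.6 [0.552 0.162 0.062]
```

View pics/pk.png

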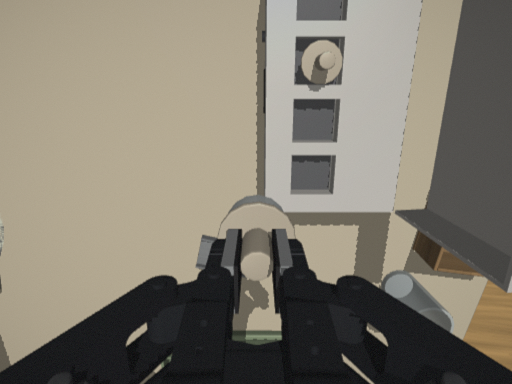

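Call:
{"api": "carry_out", "payload": {"moves": [[1.2,3.5,1.2,0,0,0,0],[1.2,3.5,1.2,0,0,0,0],[1.2,3.5,1.2,1,0,0,0],[1.2,3.5,1.2,3,0,0,0],[1.2,2.3,1.4,4,0,0,0],[1.2,0,0,4,0,0,0],[1.2,0,0,0,0,0,0],[1.2,0,0,0,0,0,0]]}}

```text
t: 33.85
tool_pos: [0.5191, 0.3315, 0.1679]
ee_rot: [-2.061, -2.369, 0.007]
contact_force: [-1.1, -0.3, 0.4]
grip_width: 0.0148
finger_force: 25.5
```

```bash
python3 - <<'E'
from h import *
p,d,K,T,c=cam('wrist');v,u=np.mgrid[0:384,0:512]
P=np.stack([(u-K[0,2])/K[0,0]*d,-(v-K[1,2])/K[1,1]*d,-d],-1)@T[:3,:3].T+T[:3,3]
m=((P[...,2]<.073)&(P[...,2]>.04)&(d>0)&(P[...,1]>.3)&(P[...,1]<.4)&(P[...,0]>.47)&(P[...,0]<.58))
q=P[m];print(len(q),(q.min(0)+q.max(0))/2,np.ptp(q,0))
plan([.522,.341,.093],.157)
E
```

```text
3571 [0.525 0.355 0.057] [0.11  0.08  0.031]
t 33.9 pos [0.52  0.332 0.17 ] q [ 0.432  0.395  0.067  1.243 -0.     1.864] F [ 1.478 -0.149  1.261] grip 0.014788209029035585
shift cm start frame [0.874 0.284 7.75 ] turn [ 0.     0.    -0.018] | after turning: shift [0.868 0.302 7.75 ]
```

Call:
{"api": "carry_out", "payload": {"moves": [[1.2,0.9,0.3,0,0,0,0],[1.2,0,0,2,0,0,0],[1.2,0,0,2,0,0,0],[1.2,0,0,1,0,0,0],[1.2,0,0,1,0,0,0],[1.2,0,0,0.9,0,0,0],[1.2,0,0,0.6,0,0,0],[1.2,0,0,0,0,0,0]]}}

```text
t: 34.57
tool_pos: [0.5215, 0.3421, 0.0934]
ee_rot: [-2.061, -2.371, 0.001]
contact_force: [0.1, -0.4, -0.6]
grip_width: 0.0148
finger_force: 25.5
```

Call:
{"api": "carry_out", "payload": {"moves": [[1.2,0,0,0.2,0,0,0],[1.2,0,0,0,0,0,0]]}}

```text
t: 34.73
tool_pos: [0.522, 0.3425, 0.0929]
ee_rot: [2.06, 2.371, 0.002]
contact_force: [0.6, 0.5, -1.4]
grip_width: 0.0151
finger_force: 25.6
```

Call:
{"api": "carry_out", "payload": {"moves": [[3.5,0,0,0,0,0,0],[3.5,0,0,0,0,0,0],[3.5,0,0,0,0,0,0],[3.5,0,0,-2,0,0,0],[3.5,0,0,-4,0,0,0],[3.5,0,0,-4,0,0,0],[3.5,0,0,-4,0,0,0],[3.5,-2,0,-4,0,0,0]]}}

```text
t: 35.4
tool_pos: [0.5236, 0.3255, 0.2715]
ee_rot: [-2.058, -2.373, -0.002]
contact_force: [1.8, 0.4, 1.3]
grip_width: 0.035
finger_force: 0.0
```

Call:
{"api": "carry_out", "payload": {"moves": [[4,-4.0,-0.7,0,0,0,0],[4,-4.0,-0.7,0,0,0,0],[4,-4.0,-0.7,0,0,0,0],[4,-4.0,-0.7,0,0,0,0],[4,-4.0,-0.7,0,0,0,0],[4,-4.0,-0.7,0,0,0,0],[4,-4.0,-0.7,0,0,0,0],[4,-4.0,-0.7,0,0,0,0]]}}

```text
t: 36.07
tool_pos: [0.5129, -0.0026, 0.2696]
ee_rot: [2.06, 2.371, 0.001]
contact_force: [1.2, -1.3, 0.3]
grip_width: 0.04
finger_force: 0.0
```

Call:
{"api": "carry_out", "payload": {"moves": [[4,-4.0,-0.7,0,0,0,0],[4,-4.0,-0.7,0,0,0,0],[4,-4.0,-0.7,0,0,0,0],[4,-4.0,-0.7,0,0,0,0],[4,-4.0,-0.7,0,0,0,0],[4,0,0,0,0,0,0],[4,0,0,0,0,0,0]]}}

```text
t: 36.65
tool_pos: [0.5063, -0.206, 0.2688]
ee_rot: [-2.065, -2.367, 0.0]
contact_force: [-0.4, -0.2, -0.6]
grip_width: 0.0399
finger_force: 0.0
```

```bash
python3 lk.py; python3 - <<'E'
from h import *
plan([.421,-.2305,.13],.14)
p,P=cloud('scene')
Q=P.reshape(-1,3);k=Q[(abs(Q[:,0]-.522)<.04)&(abs(Q[:,1]-.341)<.03)&(Q[:,2]>.1)&(Q[:,2]<.2)];print('placed',len(k),k.mean(0),k.max(0))
k=Q[(abs(Q[:,0]-.531)<.04)&(abs(Q[:,1]-.282)<.03)&(Q[:,2]>.1)&(Q[:,2]<.2)];print('held',len(k),k.mean(0),k.max(0))
E
```

```text
36.65 [ 0.506 -0.206  0.269]
knob 207 [177.169 172.754] [ 0.422 -0.23   0.077] [ 0.421 -0.231  0.079]
knob 200 [180.51 215.71] [ 0.429 -0.281  0.076] [ 0.428 -0.283  0.079]
spare0_mid [181. 209.] 0.71 [ 0.424 -0.283  0.05 ]
t 36.75 pos [ 0.507 -0.204  0.269] q [-0.536  0.244  0.097  1.424  0.     0.895] F [-0.426  0.164  0.317] grip 0.03977909614689974
shift cm start frame [-1.483 -8.847 13.925] turn [-0.    -0.    -0.001] | after turning: shift [-1.473 -8.848 13.925]
placed 25 [0.524 0.342 0.109] [0.531 0.349 0.114]
held 24 [0.536 0.279 0.11 ] [0.542 0.286 0.116]
```

Call:
{"api": "carry_out", "payload": {"moves": [[4,-0.5,-3,0,0,0,0],[4,-0.5,-3,0,0,0,0],[4,-0.5,-2.9,0,0,0,0],[4,0,0,4,0,0,0],[4,0,0,4,0,0,0],[4,0,0,4,0,0,0],[4,0,0,2,0,0,0],[4,0,0,2,0,0,0]]}}

```text
t: 37.47
tool_pos: [0.4203, -0.2291, 0.1078]
ee_rot: [-2.057, -2.373, -0.0]
contact_force: [1.0, 0.5, -0.3]
grip_width: 0.0397
finger_force: 0.0
```

Call:
{"api": "carry_out", "payload": {"moves": [[4,0,0,2,0,0,0],[4,0,0,1,0,0,0],[4,0,0,1,0,0,0],[4,0,0,0.6,0,0,0],[4,0,0,0.3,0,0,0],[4,0,0,0,0,0,0],[4,0,0,0,0,0,0]]}}

```text
t: 38.05
tool_pos: [0.421, -0.2308, 0.0608]
ee_rot: [2.059, 2.372, 0.0]
contact_force: [-0.3, -0.1, 0.7]
grip_width: 0.04
finger_force: 0.0
```

Call:
{"api": "carry_out", "payload": {"moves": [[1.2,0,0,0,0,0,0],[1.2,0,0,0,0,0,0],[1.2,0,0,0,0,0,0],[1.2,0,0,0,0,0,0],[1.2,0,0,0,0,0,0]]}}

```text
t: 38.47
tool_pos: [0.4209, -0.2313, 0.0607]
ee_rot: [2.06, 2.371, 0.0]
contact_force: [-1.0, 0.9, 5.2]
grip_width: 0.0148
finger_force: 26.2
```

Call:
{"api": "carry_out", "payload": {"moves": [[1.2,0,0,-1,0,0,0],[1.2,0,0,-2,0,0,0],[1.2,0,0,-3,0,0,0],[1.2,0,0,-4,0,0,0],[1.2,0,0,-4,0,0,0],[1.2,0,0,-4,0,0,0],[1.2,0,0,-2,0,0,0]]}}

```text
t: 39.05
tool_pos: [0.4211, -0.2315, 0.2648]
ee_rot: [2.057, 2.368, 0.0]
contact_force: [0.1, -0.4, -0.5]
grip_width: 0.0149
finger_force: 25.7
```

```bash
python3 -c "
from h import *
plan([.541,.222,.18],.157)"
```

```text
t 39.05 pos [ 0.421 -0.232  0.265] q [-0.677  0.128 -0.062  1.376 -0.     0.753] F [ 0.097 -0.401 -0.486] grip 0.014863523707826662
shift cm start frame [43.266 18.168  8.383] turn [ 0.003  0.004 -0.017] | after turning: shift [42.918 18.931  8.484]
```

Call:
{"api": "carry_out", "payload": {"moves": [[1.2,3.8,1.6,0,0,0,0],[1.2,3.8,1.6,0,0,0,0],[1.2,3.8,1.6,0,0,0,0],[1.2,3.8,1.6,0,0,0,0],[1.2,3.8,1.6,0,0,0,0],[1.2,3.8,1.6,0,0,0,0],[1.2,3.8,1.6,0,0,0,0],[1.2,3.8,1.6,0,0,0,0]]}}

```text
t: 39.72
tool_pos: [0.5049, 0.0899, 0.2603]
ee_rot: [2.061, 2.371, -0.0]
contact_force: [2.0, -0.2, -0.9]
grip_width: 0.0147
finger_force: 25.7
```

Call:
{"api": "carry_out", "payload": {"moves": [[1.2,3.8,1.6,0,0,0,0],[1.2,3.8,1.6,0,0,0,0],[1.2,3.8,1.6,1,0,0,0],[1.2,1.5,0.6,3,0,0,0],[1.2,0,0,3,0,0,0],[1.2,0,0,1.4,0,0,0],[1.2,0,0,0,0,0,0],[1.2,0,0,0,0,0,0]]}}

```text
t: 40.38
tool_pos: [0.54, 0.2223, 0.1761]
ee_rot: [-2.06, -2.371, 0.002]
contact_force: [-0.3, -0.9, 0.7]
grip_width: 0.0146
finger_force: 25.7
```

```bash
python3 -c "
from h import *
plan([.541,.222,.093],.14)"
```

```text
t 40.38 pos [0.54  0.222 0.176] q [ 0.247  0.338 -0.006  1.229 -0.     1.678] F [-0.253 -0.932  0.689] grip 0.01460311115407296
shift cm start frame [-0.041  0.112  8.309] turn [-0.002  0.    -0.   ] | after turning: shift [-0.043  0.098  8.309]
```

Call:
{"api": "carry_out", "payload": {"moves": [[1.2,0,0.1,2,0,0,0],[1.2,0,0,2,0,0,0],[1.2,0,0,1.5,0,0,0],[1.2,0,0,1,0,0,0],[1.2,0,0,0.9,0,0,0],[1.2,0,0,0.6,0,0,0],[1.2,0,0,0.3,0,0,0],[1.2,0,0,0,0,0,0]]}}

```text
t: 41.05
tool_pos: [0.5414, 0.2225, 0.0935]
ee_rot: [2.061, 2.371, 0.0]
contact_force: [0.6, -1.3, -0.5]
grip_width: 0.0144
finger_force: 25.7
```

Call:
{"api": "carry_out", "payload": {"moves": [[1.2,0,0,0.1,0,0,0],[3.5,0,0,0,0,0,0],[3.5,0,0,0,0,0,0],[3.5,0,0,0,0,0,0],[3.5,0,0,-2,0,0,0],[3.5,0,0,-4,0,0,0],[3.5,0,0,-4,0,0,0],[3.5,0,0,-4,0,0,0]]}}

```text
t: 41.72
tool_pos: [0.5408, 0.2225, 0.2342]
ee_rot: [-2.06, -2.371, 0.001]
contact_force: [1.5, -0.1, -0.4]
grip_width: 0.0351
finger_force: 0.0
```

Call:
{"api": "carry_out", "payload": {"moves": [[3.5,-2,0,-3,0,0,0],[4,-3.9,-0.7,0,0,0,0],[4,-3.9,-0.7,0,0,0,0],[4,-3.9,-0.7,0,0,0,0],[4,-3.9,-0.7,0,0,0,0],[4,-3.9,-0.7,0,0,0,0],[4,-3.9,-0.7,0,0,0,0],[4,-3.9,-0.7,0,0,0,0]]}}

```text
t: 42.38
tool_pos: [0.5332, -0.0762, 0.2629]
ee_rot: [2.06, 2.371, 0.001]
contact_force: [0.6, 0.1, 0.5]
grip_width: 0.0399
finger_force: 0.0
```

Call:
{"api": "carry_out", "payload": {"moves": [[4,-3.9,-1,0,0,0,0],[4,-3.9,-1,0,0,0,0],[4,-3.9,-1,0,0,0,0],[4,-3,-1,0,0,0,0],[4,0,0,0,0,0,0],[4,0,0,0,0,0,0]]}}

```text
t: 42.88
tool_pos: [0.514, -0.2273, 0.2622]
ee_rot: [-2.064, -2.368, 0.0]
contact_force: [0.3, 0.3, 0.0]
grip_width: 0.04
finger_force: 0.0
```

```bash
python3 lk.py; python3 - <<'E'
from h import *
plan([.428,-.2825,.061],.14)
p,P=cloud('scene')
Q=P.reshape(-1,3)
for a in [(.522,.341),(.531,.282),(.541,.222),(.55,.162)]:
    k=Q[(abs(Q[:,0]-a[0])<.035)&(abs(Q[:,1]-a[1])<.025)&(Q[:,2]>.09)&(Q[:,2]<.2)];print(a,len(k),k.mean(0) if len(k) else 0)
E
```

```text
42.8833 [ 0.514 -0.227  0.262]
knob 209 [173.431 199.785] [ 0.429 -0.281  0.077] [ 0.428 -0.283  0.079]
spare0_mid [177. 190.] 0.81 [ 0.426 -0.28   0.05 ]
t 42.98 pos [ 0.514 -0.225  0.263] q [-0.562  0.272  0.119  1.418  0.     0.869] F [-0.014  0.626 -0.32 ] grip 0.04025671220885309
shift cm start frame [-4.468 -9.366 20.154] turn [ 0. -0. -0.] | after turning: shift [-4.462 -9.363 20.157]
(0.522, 0.341) 34 [0.525 0.341 0.104]
(0.531, 0.282) 36 [0.536 0.279 0.105]
(0.541, 0.222) 34 [0.544 0.221 0.105]
(0.55, 0.162) 0 0
```

Call:
{"api": "carry_out", "payload": {"moves": [[4,-1.5,-3.1,0,0,0,0],[4,-1.5,-3.1,0,0,0,0],[4,-1.5,-3.2,0,0,0,0],[4,0,0,4,0,0,0],[4,0,0,4,0,0,0],[4,0,0,4,0,0,0],[4,0,0,2,0,0,0],[4,0,0,1.5,0,0,0]]}}

```text
t: 43.7
tool_pos: [0.4272, -0.2811, 0.1052]
ee_rot: [-2.057, -2.371, -0.0]
contact_force: [-0.1, -0.4, -0.5]
grip_width: 0.04
finger_force: 0.0
```

Call:
{"api": "carry_out", "payload": {"moves": [[4,0,0,1.5,0,0,0],[4,0,0,1.2,0,0,0],[4,0,0,1,0,0,0],[4,0,0,0.6,0,0,0],[4,0,0,0.3,0,0,0],[4,0,0,0,0,0,0],[4,0,0,0,0,0,0]]}}

```text
t: 44.28
tool_pos: [0.4281, -0.2833, 0.0619]
ee_rot: [2.06, 2.371, -0.0]
contact_force: [0.5, -0.5, 0.8]
grip_width: 0.0397
finger_force: 0.0
```

Call:
{"api": "carry_out", "payload": {"moves": [[1.2,0,0,0,0,0,0],[1.2,0,0,0,0,0,0],[1.2,0,0,0,0,0,0],[1.2,0,0,0,0,0,0],[1.2,0,0,0,0,0,0]]}}

```text
t: 44.7
tool_pos: [0.4279, -0.2835, 0.0619]
ee_rot: [2.06, 2.37, -0.0]
contact_force: [-0.4, 0.3, 3.7]
grip_width: 0.0145
finger_force: 25.5
```

Call:
{"api": "carry_out", "payload": {"moves": [[1.2,0,0,-1,0,0,0],[1.2,0,0,-2,0,0,0],[1.2,0,0,-3,0,0,0],[1.2,0,0,-4,0,0,0],[1.2,0,0,-4,0,0,0],[1.2,0,0,-4,0,0,0],[1.2,0,0,-2,0,0,0]]}}

```text
t: 45.28
tool_pos: [0.428, -0.2835, 0.2669]
ee_rot: [2.057, 2.367, -0.0]
contact_force: [0.2, -1.4, -0.2]
grip_width: 0.0149
finger_force: 25.1
```

```bash
python3 -c "
from h import *
plan([.550,.162,.18],.14)"
```

```text
t 45.28 pos [ 0.428 -0.284  0.267] q [-0.749  0.184  0.012  1.394 -0.     0.682] F [ 0.158 -1.406 -0.206] grip 0.014881537680035912
shift cm start frame [42.452 18.266  8.57 ] turn [0.003 0.004 0.   ] | after turning: shift [42.416 18.294  8.689]
```

Call:
{"api": "carry_out", "payload": {"moves": [[1.2,3.8,1.6,0,0,0,0],[1.2,3.8,1.6,0,0,0,0],[1.2,3.8,1.6,0,0,0,0],[1.2,3.8,1.6,0,0,0,0],[1.2,3.8,1.6,0,0,0,0],[1.2,3.8,1.6,0,0,0,0],[1.2,3.8,1.6,0,0,0,0],[1.2,3.8,1.6,0,0,0,0]]}}

```text
t: 45.95
tool_pos: [0.5118, 0.0377, 0.2622]
ee_rot: [2.06, 2.371, 0.0]
contact_force: [1.6, -0.8, 0.4]
grip_width: 0.0149
finger_force: 25.1
```

Call:
{"api": "carry_out", "payload": {"moves": [[1.2,3.8,1.6,0,0,0,0],[1.2,3.8,1.6,0,0,0,0],[1.2,3.8,1.6,1,0,0,0],[1.2,0.6,0.7,3,0,0,0],[1.2,0,0,3,0,0,0],[1.2,0,0,1.4,0,0,0],[1.2,0,0,0,0,0,0],[1.2,0,0,0,0,0,0]]}}

```text
t: 46.62
tool_pos: [0.5492, 0.1614, 0.1779]
ee_rot: [-2.06, -2.371, 0.001]
contact_force: [0.4, 1.0, -0.3]
grip_width: 0.0149
finger_force: 25.1
```

```bash
python3 -c "
from h import *
plan([.550,.162,.094],.14)"
```

```text
t 46.62 pos [0.549 0.161 0.178] q [ 0.139  0.317 -0.032  1.223 -0.     1.57 ] F [ 0.445  0.995 -0.304] grip 0.014913586613664945
shift cm start frame [0.047 0.094 8.387] turn [-0.001  0.     0.   ] | after turning: shift [0.046 0.083 8.387]
```

Call:
{"api": "carry_out", "payload": {"moves": [[1.2,0,0.1,2,0,0,0],[1.2,0,0,2,0,0,0],[1.2,0,0,1.5,0,0,0],[1.2,0,0,1,0,0,0],[1.2,0,0,0.9,0,0,0],[1.2,0,0,0.6,0,0,0],[1.2,0,0,0.4,0,0,0],[1.2,0,0,0,0,0,0]]}}

```text
t: 47.28
tool_pos: [0.5507, 0.1615, 0.094]
ee_rot: [2.061, 2.371, 0.0]
contact_force: [-0.5, 0.7, 0.1]
grip_width: 0.0148
finger_force: 25.2
```

Call:
{"api": "carry_out", "payload": {"moves": [[1.2,0,0,0.1,0,0,0],[3.5,0,0,0,0,0,0],[3.5,0,0,0,0,0,0],[3.5,0,0,0,0,0,0],[3.5,0,0,-2,0,0,0],[3.5,0,0,-4,0,0,0],[3.5,0,0,-4,0,0,0],[3.5,0,0,-4,0,0,0]]}}

```text
t: 47.95
tool_pos: [0.5501, 0.1615, 0.2343]
ee_rot: [-2.06, -2.371, 0.001]
contact_force: [1.4, 0.9, -0.8]
grip_width: 0.035
finger_force: 0.0
```

Call:
{"api": "carry_out", "payload": {"moves": [[3.5,0,0,-4,0,0,0],[3.5,0,0,-4,0,0,0],[3.5,0,0,-4,0,0,0],[3.5,2,2,-1,0,0,0],[3.5,3,2,0,0,0,0],[3.5,0,0,0,0,0,0],[3.5,0,0,0,0,0,0]]}}

```text
t: 48.53
tool_pos: [0.5838, 0.2179, 0.3615]
ee_rot: [-2.058, -2.373, 0.002]
contact_force: [-0.1, 0.6, -0.5]
grip_width: 0.035
finger_force: 0.0
```

```bash
python3 - <<'E'
from h import *
p,P=cloud('scene');Q=P.reshape(-1,3)
for a in [(.522,.341),(.531,.282),(.541,.222),(.55,.162)]:
    k=Q[(abs(Q[:,0]-a[0])<.035)&(abs(Q[:,1]-a[1])<.025)&(Q[:,2]>.09)&(Q[:,2]<.2)];print(a,len(k),k.mean(0) if len(k) else 0,k[:,2].max())
p,d,K,T,c=cam('wrist');cv2.imwrite('pics/w9.png',p[:,:,::-1])
for n in ['wrist','scene','side']:
    if n!='wrist': p,d,K,T,c=cam(n)
    for r in nets.pinpoint('lid_bar',n)[:2]: print(n,np.round(r['uv']),round(r['score'],2),at_z(r['uv'],.27,K,T,c),at_depth(r['uv'],d,K,T,c))
plan([.685,.273,.36],.14)
E
```

```text
(0.522, 0.341) 33 [0.525 0.341 0.105] 0.11398349629529236
(0.531, 0.282) 34 [0.536 0.279 0.106] 0.11581553988228166
(0.541, 0.222) 31 [0.544 0.221 0.106] 0.11416193284157705
(0.55, 0.162) 35 [0.554 0.162 0.104] 0.11408495792260187
wrist [398. 139.] 0.76 [0.682 0.272 0.27 ] [0.68  0.273 0.275]
wrist [298. 115.] 0.49 [0.605 0.279 0.27 ] [ 0.642  0.261 -0.   ]
scene [382. 186.] 0.57 [0.684 0.263 0.27 ] [0.688 0.262 0.275]
scene [329. 186.] 0.41 [0.692 0.12  0.27 ] [0.561 0.151 0.085]
t 48.88 pos [0.583 0.216 0.363] q [ 0.22   0.4    0.562  1.733 -0.     1.652] F [0.955 0.499 0.729] grip 0.03513250597004169
shift cm start frame [ 4.229 10.902  0.313] turn [ 0.001  0.    -0.001] | after turning: shift [ 4.22  10.905  0.307]
```

View pics/w9.png

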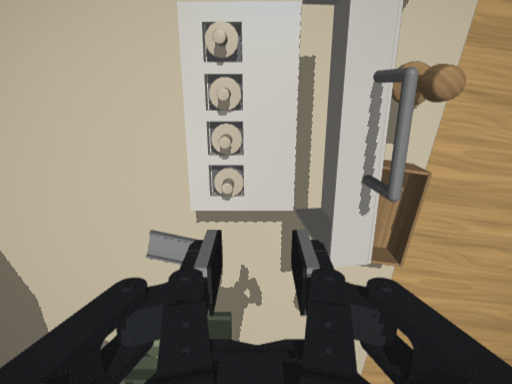

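Call:
{"api": "carry_out", "payload": {"moves": [[3.5,1.0,2.7,0.5,0,0,0],[3.5,1.0,2.7,0.5,0,0,0],[3.5,1.0,2.7,0.5,0,0,0],[3.5,1.0,2.6,0,0,0,0],[3.5,0,0,2,0,0,0],[3.5,0,0,0,0,0,0],[3.5,0,0,0,0,0,0]]}}

```text
t: 49.47
tool_pos: [0.683, 0.2707, 0.3254]
ee_rot: [-2.059, -2.369, 0.007]
contact_force: [-0.7, 0.0, 1.1]
grip_width: 0.0352
finger_force: 0.0
```

```bash
python3 - <<'E'
from h import *
p,d,K,T,c=cam('wrist')
for r in nets.pinpoint('lid_bar','wrist')[:2]: print(np.round(r['uv']),round(r['score'],2),at_z(r['uv'],.27,K,T,c),at_depth(r['uv'],d,K,T,c))
plan([.682,.272,.251],.14)
E
```

```text
[261. 205.] 0.91 [0.686 0.273 0.27 ] [0.685 0.275 0.276]
t 49.57 pos [0.682 0.27  0.33 ] q [ 0.263  0.646  0.908  1.832 -0.     1.694] F [-1.096  0.456  0.427] grip 0.0350311273543702
shift cm start frame [0.153 0.003 7.858] turn [ 0.001 -0.    -0.   ] | after turning: shift [0.153 0.007 7.858]
```

Call:
{"api": "carry_out", "payload": {"moves": [[3.5,0.2,0.2,2.5,0,0,0],[3.5,0,0,2.5,0,0,0],[3.5,0,0,1.5,0,0,0],[3.5,0,0,0.8,0,0,0],[3.5,0,0,0.5,0,0,0],[3.5,0,0,0,0,0,0]]}}

```text
t: 50.07
tool_pos: [0.6845, 0.2731, 0.2512]
ee_rot: [2.06, 2.371, 0.002]
contact_force: [0.2, 1.6, -0.1]
grip_width: 0.0347
finger_force: 0.0
```

Call:
{"api": "carry_out", "payload": {"moves": [[0.5,0,0,0,0,0,0],[0.5,0,0,0,0,0,0],[0.5,0,0,0,0,0,0],[0.5,0,0,0,0,0,0],[0.5,0,0,0,0,0,0]], "force": 30}}

```text
t: 50.48
tool_pos: [0.6858, 0.2735, 0.2511]
ee_rot: [2.06, 2.37, 0.003]
contact_force: [-0.4, -0.8, 6.5]
grip_width: 0.0093
finger_force: 29.4
```

```bash
python3 - <<'E'
from h import *
plan([.682,.272,.251],.14)
prev=1.85
for f in np.r_[np.arange(1.85,.95,-.1),.938]:
    print(round(f,2),'dy %.2f dz %.2f'%(19.7*(np.cos(prev)-np.cos(f)),-19.7*(np.sin(f)-np.sin(prev))));prev=f
E
```

```text
t 50.48 pos [0.686 0.273 0.251] q [ 0.266  0.611  0.64   1.598 -0.     1.697] F [-0.37  -0.793  6.488] grip 0.00925284295098585
shift cm start frame [-0.094 -0.392  0.014] turn [ 0.003 -0.    -0.   ] | after turning: shift [-0.094 -0.392  0.015]
1.85 dy 0.00 dz -0.00
1.75 dy -1.92 dz -0.45
1.65 dy -1.95 dz -0.25
1.55 dy -1.97 dz -0.06
1.45 dy -1.96 dz 0.14
1.35 dy -1.94 dz 0.33
1.25 dy -1.90 dz 0.53
1.15 dy -1.84 dz 0.71
1.05 dy -1.75 dz 0.89
0.94 dy -1.85 dz 1.20
```

Call:
{"api": "carry_out", "payload": {"moves": [[0.5,0,-0.95,-0.23,0,0,0],[0.5,0,-0.95,-0.22,0,0,0],[0.5,0,-0.98,-0.13,0,0,0],[0.5,0,-0.98,-0.12,0,0,0],[0.5,0,-0.98,-0.03,0,0,0],[0.5,0,-0.98,-0.03,0,0,0],[0.5,0,-0.98,0.07,0,0,0],[0.5,0,-0.98,0.07,0,0,0]]}}

```text
t: 51.15
tool_pos: [0.6091, 0.2626, 0.2575]
ee_rot: [2.059, 2.369, 0.006]
contact_force: [3.8, 0.5, 5.6]
grip_width: 0.0089
finger_force: 30.9
```

Call:
{"api": "carry_out", "payload": {"moves": [[0.5,0,-0.97,0.16,0,0,0],[0.5,0,-0.97,0.17,0,0,0],[0.5,0,-0.95,0.26,0,0,0],[0.5,0,-0.95,0.27,0,0,0],[0.5,0,-0.92,0.35,0,0,0],[0.5,0,-0.92,0.36,0,0,0],[0.5,0,0,0,0,0,0]]}}

```text
t: 51.73
tool_pos: [0.551, 0.2544, 0.2407]
ee_rot: [2.06, 2.371, 0.0]
contact_force: [-3.3, -1.2, 3.1]
grip_width: 0.0086
finger_force: 31.2
```

```bash
cat > la.py <<'E'
from h import *
s=status.state();g=s['tool_pos']+np.array([0,0,.019])
for hx in (.626,.632):
    x=(hx-g[0])/np.cos(.157);print('lid~',np.arctan2(g[2]-.08,x)-.153,'r',np.hypot(x,g[2]-.08))
for n in ['scene','side']:
    p,P=cloud(n);Q=P.reshape(-1,3)
    l=Q[(Q[:,2]>.1)&(Q[:,2]<.27)&(Q[:,0]>.5)&(Q[:,0]<.75)&(Q[:,1]>.13)&(Q[:,1]<.20)]
    rng=np.random.default_rng(0);best=0
    for _ in range(300):
        a,b,c=l[rng.choice(len(l),3,False)];w=np.cross(b-a,c-a)
        if np.linalg.norm(w)<1e-5: continue
        w/=np.linalg.norm(w)
        if abs(w[1])>.35 : continue
        k=abs((l-a)@w)<.004
        if k.sum()>best: best=k.sum();bw=w;bk=k
    q=l[bk];w=np.linalg.svd(q-q.mean(0),full_matrices=False)[2][2];w*=np.sign(w[2]);print(n,len(l),best,w,np.arctan2(np.hypot(w[0],w[1]),w[2]))
E
python3 la.py
```

```text
lid~ 1.0182109145784306 r 0.1950939661129287
lid~ 0.9898773644220316 r 0.19753653621219566
scene 1160 966 [0.832 0.123 0.541] 0.9986642012486198
side 341 155 [-0.519 -0.043  0.853] 0.5482358389682958
```

Call:
{"api": "carry_out", "payload": {"moves": [[0.5,0,-0.9,0.45,0,0,0],[0.5,0,-0.9,0.5,0,0,0],[0.5,0,-0.85,0.55,0,0,0],[0.5,0,-0.82,0.55,0,0,0],[0.5,0,0,0,0,0,0],[0.5,0,0,0,0,0,0]]}}

```text
t: 52.33
tool_pos: [0.517, 0.2496, 0.2202]
ee_rot: [-2.06, -2.371, 0.002]
contact_force: [-7.6, -3.2, 7.1]
grip_width: 0.0085
finger_force: 32.2
```

```bash
python3 la.py
```

```text
lid~ 0.8114257469260064 r 0.19372139880279232
lid~ 0.7861160030853829 r 0.19724648365903888
scene 1130 1016 [0.71  0.094 0.697] 0.7989449688331804
side 316 150 [-0.671 -0.08   0.737] 0.7418620623801948
```

Call:
{"api": "carry_out", "payload": {"moves": [[3,0,0,0,0,0,0],[3,0,0,0,0,0,0],[3,0,0,0,0,0,0],[3,0,0,-2,0,0,0],[3,0,0,-4,0,0,0],[3,0,0,-4,0,0,0],[3,0,-3,-3,0,0,0],[3,0,-3,0,0,0,0]]}}

```text
t: 53.1
tool_pos: [0.4605, 0.2419, 0.3537]
ee_rot: [2.059, 2.368, 0.01]
contact_force: [-0.4, 0.7, -0.1]
grip_width: 0.0299
finger_force: 0.0
```

Call:
{"api": "carry_out", "payload": {"moves": [[3,0,-3,0,0,0,0],[3,0,-3,0,0,0,0],[3,0,0,0,0,0,0],[3,0,0,0,0,0,0]]}}

```text
t: 53.43
tool_pos: [0.3985, 0.2332, 0.35]
ee_rot: [2.059, 2.371, 0.003]
contact_force: [0.2, 0.0, 0.5]
grip_width: 0.0301
finger_force: 0.0
```

```bash
python3 la.py; python3 - <<'E'
from h import *
p,d,K,T,c=cam('side');cv2.imwrite('pics/fin.png',cv2.resize(p[90:330,100:400,::-1],None,fx=2,fy=2))
E
```

```text
lid~ 0.7449028091777998 r 0.3695584135154171
lid~ 0.7321791686842126 r 0.37337471013332635
scene 1128 1027 [0.711 0.1   0.696] 0.8015718311747111
side 321 163 [-0.688 -0.079  0.721] 0.7648388767521715
```

View pics/fin.png

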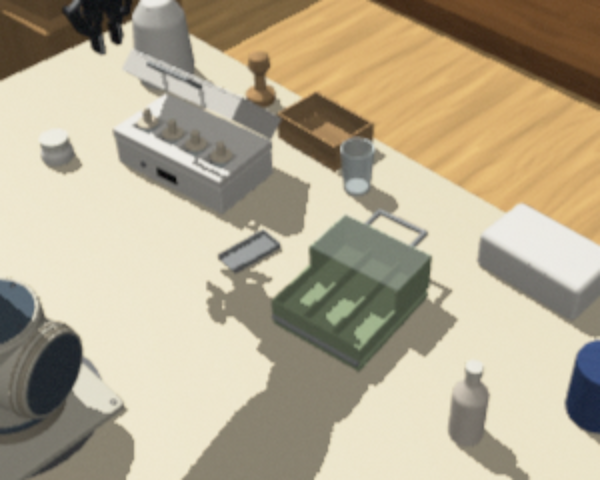

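The four pacifiers stand in the pockets (crop 150–220, 120–155), the tray is flat and empty, the lid is about 45° open, and the other things are where they were.

```bash
python3 -c "
from h import *
print(robot.hand_in())"
```

```text
the job is handed in; nothing more can be done
None
```

The job is handed in at about 53 s, no verdict shown: all three spares stand in the empty pockets beside the one already there, the tray is flat and empty, the lid is at about 0.8 rad (45°), and the other things look undisturbed; the pacifiers only slid at about 0.48 rad, a little above the stated 0.26–0.44.

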